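# Sort full and empty slide cartons by heft

## Task

Some of the slide cartons standing on the trolley are still full of glass slides and some are used up, but they look alike: lift each to feel which it is. First swing the counterweighted lid of the steel discard bin up past its balance point so that it rests open by itself; then put every empty carton in the bin and every full one on the floor of the shallow metal tray, side by side and not stacked, and when all are sorted swing the lid shut. Leave the two bottles at the back where they stand.

Things in the scene. Friction and masses are not known exactly. Their poses are not given: they have to be found in the camera images.
- bin: open-topped sheet-steel discard bin, fixed; origin at the centre of its underside on the trolley, z up. Outside 170 (x) x 220 (y) x 125 (z) mm, walls and floor 4 mm. Its lid is hinged along its +x rim; the -x side is the lid's handle side. It stands at the left with +x to the robot's left (yaw varies)
- bin_lid (a joint): lid angle, rad: 0 shut (level), 1.75 fully open on its stops. A counterweight bar on arms behind and above the hinge balances it at about 0.7: below, it falls shut by itself; above, it swings open by itself and stays (damped). Takes about 2.5 N up at the handle to lift, 3.5 N there to push back from open. Lid plate 3 mm thick, 178 mm from hinge side to front edge, 230 mm wide
- lid_handle (a point): middle of the lid's bow handle, a 10 mm round bar along the bin's y, straight for 94 mm, standing 38 mm over the lid plate (33 mm free below it) and 160 mm from the hinge line, 22 mm behind the lid's front edge. It moves with the lid; only its position matters
- lid_hinge (a point): middle of the lid's hinge line, which runs along the bin's y; 90.5 mm along the bin's +x from its centre and 129 mm above its underside. With the lid at angle q the handle lies -160 cos q + 38 sin q mm along the bin's x and 160 sin q + 38 cos q mm above this point
- tray: shallow metal stock tray, fixed; origin at the centre of its underside on the trolley, z up. Outside 232 (x) x 136 (y) mm, walls 22 mm high and 3 mm thick, floor 3 mm; holds three cartons side by side across its length, each with its long side along the tray's y
- slide_carton_1: closed carton of microscope slides, white card with a teal stripe, 36 (x) x 90 (y) x 59 (z) mm; origin at the centre of its underside, on which it stands at the start. All look the same: a full one holds glass slides and weighs 0.25 to 0.33 kg, an empty one 0.02 to 0.04 kg; its number says nothing, it must be felt on lifting. May be absent
- slide_carton_2: closed carton of microscope slides, white card with a teal stripe, 36 (x) x 90 (y) x 59 (z) mm; origin at the centre of its underside, on which it stands at the start. All look the same: a full one holds glass slides and weighs 0.25 to 0.33 kg, an empty one 0.02 to 0.04 kg; its number says nothing, it must be felt on lifting. May be absent
- slide_carton_3: closed carton of microscope slides, white card with a teal stripe, 36 (x) x 90 (y) x 59 (z) mm; origin at the centre of its underside, on which it stands at the start. All look the same: a full one holds glass slides and weighs 0.25 to 0.33 kg, an empty one 0.02 to 0.04 kg; its number says nothing, it must be felt on lifting. May be absent
- slide_carton_4: closed carton of microscope slides, white card with a teal stripe, 36 (x) x 90 (y) x 59 (z) mm; origin at the centre of its underside, on which it stands at the start. All look the same: a full one holds glass slides and weighs 0.25 to 0.33 kg, an empty one 0.02 to 0.04 kg; its number says nothing, it must be felt on lifting. May be absent
- slide_carton_5: closed carton of microscope slides, white card with a teal stripe, 36 (x) x 90 (y) x 59 (z) mm; origin at the centre of its underside, on which it stands at the start. All look the same: a full one holds glass slides and weighs 0.25 to 0.33 kg, an empty one 0.02 to 0.04 kg; its number says nothing, it must be felt on lifting. May be absent
- slide_carton_6: closed carton of microscope slides, white card with a teal stripe, 36 (x) x 90 (y) x 59 (z) mm; origin at the centre of its underside, on which it stands at the start. All look the same: a full one holds glass slides and weighs 0.25 to 0.33 kg, an empty one 0.02 to 0.04 kg; its number says nothing, it must be felt on lifting. May be absent
- brown_bottle: brown reagent bottle with a blue cap, 60 x 60 x 155 mm, at the back; bystander, origin at the centre of its underside
- wash_bottle: white wash bottle with a bent red spout, 62 x 96 x 181 mm, at the back left; bystander, origin at the centre of its underside

How it is judged:
On the way, in this order (a step that is already met when the one before it is completed fails the run):
1. the lid rests fully open by itself, untouched by the robot (value of joint bin_lid above 1.65 rad and contact force between the arm and bin below 0.1 N), for 0.4 s.
2. with the lid still open, every carton lies either in the bin and is an empty one (rests with under 2.1 N), or on the tray's floor and is a full one (rests with over 1.8 N) (value of joint bin_lid above 1.2 rad and ((x of slide_carton_1 in the frame of tray between -0.108 and 0.108 m and y of slide_carton_1 in the frame of tray between -0.064 and 0.064 m and z of slide_carton_1 in the frame of tray between -0.01 and 0.056 m and contact force between slide_carton_1 and tray above 1.8 N) or (x of slide_carton_1 in the frame of bin between -0.082 and 0.082 m and y of slide_carton_1 in the frame of bin between -0.107 and 0.107 m and z of slide_carton_1 in the frame of bin between -0.01 and 0.122 m and contact force between slide_carton_1 and anything else below 2.1 N)) and ((x of slide_carton_2 in the frame of tray between -0.108 and 0.108 m and y of slide_carton_2 in the frame of tray between -0.064 and 0.064 m and z of slide_carton_2 in the frame of tray between -0.01 and 0.056 m and contact force between slide_carton_2 and tray above 1.8 N) or (x of slide_carton_2 in the frame of bin between -0.082 and 0.082 m and y of slide_carton_2 in the frame of bin between -0.107 and 0.107 m and z of slide_carton_2 in the frame of bin between -0.01 and 0.122 m and contact force between slide_carton_2 and anything else below 2.1 N)) and ((x of slide_carton_3 in the frame of tray between -0.108 and 0.108 m and y of slide_carton_3 in the frame of tray between -0.064 and 0.064 m and z of slide_carton_3 in the frame of tray between -0.01 and 0.056 m and contact force between slide_carton_3 and tray above 1.8 N) or (x of slide_carton_3 in the frame of bin between -0.082 and 0.082 m and y of slide_carton_3 in the frame of bin between -0.107 and 0.107 m and z of slide_carton_3 in the frame of bin between -0.01 and 0.122 m and contact force between slide_carton_3 and anything else below 2.1 N)) and ((x of slide_carton_4 in the frame of tray between -0.108 and 0.108 m and y of slide_carton_4 in the frame of tray between -0.064 and 0.064 m and z of slide_carton_4 in the frame of tray between -0.01 and 0.056 m and contact force between slide_carton_4 and tray above 1.8 N) or (x of slide_carton_4 in the frame of bin between -0.082 and 0.082 m and y of slide_carton_4 in the frame of bin between -0.107 and 0.107 m and z of slide_carton_4 in the frame of bin between -0.01 and 0.122 m and contact force between slide_carton_4 and anything else below 2.1 N)) and ((x of slide_carton_5 in the frame of tray between -0.108 and 0.108 m and y of slide_carton_5 in the frame of tray between -0.064 and 0.064 m and z of slide_carton_5 in the frame of tray between -0.01 and 0.056 m and contact force between slide_carton_5 and tray above 1.8 N) or (x of slide_carton_5 in the frame of bin between -0.082 and 0.082 m and y of slide_carton_5 in the frame of bin between -0.107 and 0.107 m and z of slide_carton_5 in the frame of bin between -0.01 and 0.122 m and contact force between slide_carton_5 and anything else below 2.1 N)) and ((x of slide_carton_6 in the frame of tray between -0.108 and 0.108 m and y of slide_carton_6 in the frame of tray between -0.064 and 0.064 m and z of slide_carton_6 in the frame of tray between -0.01 and 0.056 m and contact force between slide_carton_6 and tray above 1.8 N) or (x of slide_carton_6 in the frame of bin between -0.082 and 0.082 m and y of slide_carton_6 in the frame of bin between -0.107 and 0.107 m and z of slide_carton_6 in the frame of bin between -0.01 and 0.122 m and contact force between slide_carton_6 and anything else below 2.1 N))), for 0.3 s.
At the end, for the whole second after the job is handed in: The lid is shut (under 0.06 rad), every empty carton lies inside the bin under the lid, every full carton is within the tray's walls and resting on its floor, not on top of another, and all are at rest (under 0.02 m/s) (value of joint bin_lid below 0.06 rad and ((x of slide_carton_1 in the frame of tray between -0.108 and 0.108 m and y of slide_carton_1 in the frame of tray between -0.064 and 0.064 m and z of slide_carton_1 in the frame of tray between -0.01 and 0.056 m and contact force between slide_carton_1 and tray above 1.8 N) or (x of slide_carton_1 in the frame of bin between -0.082 and 0.082 m and y of slide_carton_1 in the frame of bin between -0.107 and 0.107 m and z of slide_carton_1 in the frame of bin between -0.01 and 0.122 m and contact force between slide_carton_1 and anything else below 2.1 N)) and ((x of slide_carton_2 in the frame of tray between -0.108 and 0.108 m and y of slide_carton_2 in the frame of tray between -0.064 and 0.064 m and z of slide_carton_2 in the frame of tray between -0.01 and 0.056 m and contact force between slide_carton_2 and tray above 1.8 N) or (x of slide_carton_2 in the frame of bin between -0.082 and 0.082 m and y of slide_carton_2 in the frame of bin between -0.107 and 0.107 m and z of slide_carton_2 in the frame of bin between -0.01 and 0.122 m and contact force between slide_carton_2 and anything else below 2.1 N)) and ((x of slide_carton_3 in the frame of tray between -0.108 and 0.108 m and y of slide_carton_3 in the frame of tray between -0.064 and 0.064 m and z of slide_carton_3 in the frame of tray between -0.01 and 0.056 m and contact force between slide_carton_3 and tray above 1.8 N) or (x of slide_carton_3 in the frame of bin between -0.082 and 0.082 m and y of slide_carton_3 in the frame of bin between -0.107 and 0.107 m and z of slide_carton_3 in the frame of bin between -0.01 and 0.122 m and contact force between slide_carton_3 and anything else below 2.1 N)) and ((x of slide_carton_4 in the frame of tray between -0.108 and 0.108 m and y of slide_carton_4 in the frame of tray between -0.064 and 0.064 m and z of slide_carton_4 in the frame of tray between -0.01 and 0.056 m and contact force between slide_carton_4 and tray above 1.8 N) or (x of slide_carton_4 in the frame of bin between -0.082 and 0.082 m and y of slide_carton_4 in the frame of bin between -0.107 and 0.107 m and z of slide_carton_4 in the frame of bin between -0.01 and 0.122 m and contact force between slide_carton_4 and anything else below 2.1 N)) and ((x of slide_carton_5 in the frame of tray between -0.108 and 0.108 m and y of slide_carton_5 in the frame of tray between -0.064 and 0.064 m and z of slide_carton_5 in the frame of tray between -0.01 and 0.056 m and contact force between slide_carton_5 and tray above 1.8 N) or (x of slide_carton_5 in the frame of bin between -0.082 and 0.082 m and y of slide_carton_5 in the frame of bin between -0.107 and 0.107 m and z of slide_carton_5 in the frame of bin between -0.01 and 0.122 m and contact force between slide_carton_5 and anything else below 2.1 N)) and ((x of slide_carton_6 in the frame of tray between -0.108 and 0.108 m and y of slide_carton_6 in the frame of tray between -0.064 and 0.064 m and z of slide_carton_6 in the frame of tray between -0.01 and 0.056 m and contact force between slide_carton_6 and tray above 1.8 N) or (x of slide_carton_6 in the frame of bin between -0.082 and 0.082 m and y of slide_carton_6 in the frame of bin between -0.107 and 0.107 m and z of slide_carton_6 in the frame of bin between -0.01 and 0.122 m and contact force between slide_carton_6 and anything else below 2.1 N)) and linear speed of each of slide_carton_1, slide_carton_2, slide_carton_3, slide_carton_4, slide_carton_5, slide_carton_6 below 0.02 m/s); the robot touches nothing.
It fails at once if the brown bottle is moved more than 40 mm or toppled (distance of brown_bottle from where it was at the start of the episode above 0.04 m or angle between brown_bottle's own z axis and vertical above 0.6 rad).
It fails at once if the wash bottle is moved more than 40 mm or toppled (distance of wash_bottle from where it was at the start of the episode above 0.04 m or angle between wash_bottle's own z axis and vertical above 0.6 rad).
Of slide_carton_1, slide_carton_2, slide_carton_3, slide_carton_4, slide_carton_5, slide_carton_6 only 4 to 6 are there at a start; the rules pass over those that are not, and their reading is None.
At some moment in a run one of slide_carton_1, slide_carton_2, slide_carton_3, slide_carton_4, slide_carton_5, slide_carton_6 may be knocked a few centimetres aside while the robot is not near it.
Once in a run the grip may slacken for a moment while it holds something.
It also fails if it takes over 210 s, if anything falls off the work surface, if the arm or the gripper's body presses on something with over 40 N, if the wrist force passes 120 N, or if a joint passes its speed limit or range.

## Robot

A 6-joint arm with a two-finger parallel gripper is mounted at the origin on a cart in front of the work surface, level with it; the furniture and walls round the work are solid. World frame = base frame: x ahead of the robot, y to its left, z up, the work surface at z = 0. Lengths are in m, angles in rad, forces in N, time in s.
With the tool pointing down it reaches from about 0.275 to 0.725 m from the base axis. Payload 5.6 kg.
Tool frame: the origin (TCP) lies on the centre line of the jaws, within the pads' length; the fingertips stand 17 mm ahead of it and the grasp point (between the pads) lies 2 mm behind it; z points along the fingers, y is the line along which they close (so a half turn about z gives the same grasp; the last joint's range is limited). The gripper opens to 85 mm and grips with 20 to 120 N. Pads are 22 mm wide; open, the fingers measure 114 mm over their backs; the gripper's body (76 mm by 85 mm) begins 54 mm behind the grasp point. The pads swing forward as they close: fully open they stand 13 mm farther back than shut.
Start: joints at [-0.923, 0.255, 0.108, 0, -1.424, -0.285], TCP at [0.195, -0.514, 0.248] pointing down, gripper open.
Joint ranges: [-2.95, 2.95], [-1.21, 1.97], [-1.09, 1.5], [-2.87, 1.71], [-2.94, -0.07], [-3.05, 3.05]. Speed limits (rad/s): [2.57, 2.57, 3.14, 3.14, 3.14, 3.14].

## Interface

Orientations are given as a 3x3 rotation matrix whose columns are the frame's x, y, z axes.
In Python, from station import observe, vision, job gives the robot as it stands.
- The arm moves only by the tool move_arm, never from a script. Its argument "increments" is a list of rows, each an object with "jaw": the closure, from 0 (fully open) to 1 (shut); "xyz": the shift along the world's x, y, z in m, a list of three; "delta_rot": the turn, a rotation vector about the world's x, y, z in rad, a list of three. In form: [{"jaw": jaw, "xyz": [x, y, z], "delta_rot": [ax, ay, az]}, ...]. A call has 1 to 5 rows; each row is the pose to reach, as a shift and turn from the pose commanded when the call began; what a row does not reach only later rows make up. A row lasts 1/10 s, in which the tool goes at most 50 mm and 8.59 degrees, less where a joint would pass 70% of its speed; a pose out of reach is approached as far as the arm can. A call with a gripper value outside its range is refused whole. The fingers move at their own pace and stop on an object; the grip force is fixed at half the most. Time passes only in rows, so rows that repeat a pose let the fingers close. It gives the time, the measured TCP pose, the force, the opening and the grip force at its end, in the units of the state.
- observe(): the state, without advancing time (a new reading comes with each control period).
- vision.read_camera(name): name is "scene" or "top" or "wrist"; returns a dict with "img" (384x512x3 uint8, blue, green, red), "fx", "fy", "cx", "cy" (pixels), "world_from_camera" (4x4, takes a point from camera to world coordinates). Camera axes: x right, y up, looking along -z (the intrinsics and any distortion apply to the point x, -y, -z); pixel columns grow to the right and rows downward; lengths in m; the calibration is good to about 2 mm. A picture is of the moment at which its call begins. There is no depth.
- job.close_job(): hands the job in; it is judged then, once.
The state is a dict: "clock": time; "qpos": joint angles; "joint_velocities": joint speeds; "joint_torque": joint torques, N m; "eef_pos": TCP position; "orientation": TCP orientation; "force": force on the tool from outside, world axes, zero at the start; "moment": the same for the moment, N m; "finger_gap": finger opening in m; "finger_force": force on a finger pad.
Only numpy, scipy, OpenCV 4.12 (cv2) and the standard library are available. Lean on these libraries where they do the work, as an engineer would, in place of code of your own. Each camera call takes 0.05 s, during which the arm holds its last target. There are 200 camera calls.

## Working session

There is one attempt and no reset: what is moved stays moved. The work goes in short steps, Python scripts to look and compute and a tool call to move; the robot and the scene stay as the last step left them, time stands still between calls to the robot, and variables do not carry over. Pictures are saved under pics/ and viewed, at most 14 in all, crops included, and the job is handed in when it is done.

Besides the shell and the picture viewer there is one more tool, called after "Call:" as name([rows], argument=value, ...), one row to a line, values as JSON. move_arm: Moves the arm, as the interface text tells. Its arguments: {"type":"object","properties":{"increments":{"type":"array","items":{"type":"object","properties":{"jaw":{"type":"number"},"xyz":{"type":"array","items":{"type":"number"}},"delta_rot":{"type":"array","items":{"type":"number"}}}}}},"required":["increments"]}

```bash
mkdir -p pics
cat > h.py <<'E'
import numpy as np, cv2
from station import observe, vision, job
def cam(n,save=None):
    c=vision.read_camera(n)
    if save: cv2.imwrite(f'pics/{save}.png',c['img'])
    return c
def ray(c,u,v):
    T=np.array(c['world_from_camera']); d=np.array([(u-c['cx'])/c['fx'],-(v-c['cy'])/c['fy'],-1.])
    return T[:3,3],T[:3,:3]@d
def onz(c,u,v,z):
    o,d=ray(c,u,v); return o+d*(z-o[2])/d[2]
def proj(c,p):
    T=np.array(c['world_from_camera']); q=T[:3,:3].T@(np.array(p)-T[:3,3])
    return c['fx']*q[0]/-q[2]+c['cx'], c['fy']*-q[1]/-q[2]+c['cy']
def tri(c1,p1,c2,p2):
    o1,d1=ray(c1,*p1);o2,d2=ray(c2,*p2)
    A=np.stack([d1,-d2],1); s=np.linalg.lstsq(A,o2-o1,rcond=None)[0]
    a=o1+s[0]*d1;b=o2+s[1]*d2
    return (a+b)/2,np.linalg.norm(a-b)
E
python3 - <<'E'
from h import *
import pickle
for n in('scene','top'):
    c=cam(n); pickle.dump(c,open(n+'.pkl','wb'))
    cv2.imwrite(f'pics/{n}0.png',cv2.resize(c['img'],(800,600),interpolation=cv2.INTER_CUBIC))
    print(n,c['fx'],c['fy'],c['cx'],c['cy'],[k for k in c],np.round(c['world_from_camera'],3).tolist())
s=observe();print(s['force'],s['clock'],s['orientation'],s['finger_gap'])
E
```

```text
scene 422.6304715365912 422.6304715365912 255.93856886572814 189.38423197673248 ['img', 'fx', 'fy', 'cx', 'cy', 'world_from_camera'] [[-0.572, 0.652, -0.498, -0.035], [-0.82, -0.453, 0.349, 0.459], [0.002, 0.608, 0.794, 1.057], [0.0, 0.0, 0.0, 1.0]]
top 405.683546562724 405.683546562724 257.1018669496365 187.55949196945764 ['img', 'fx', 'fy', 'cx', 'cy', 'world_from_camera'] [[-0.0, 0.992, -0.124, 0.423], [-1.0, 0.001, 0.012, 0.039], [0.012, 0.124, 0.992, 1.279], [0.0, 0.0, 0.0, 1.0]]
[ 0.24635139 -0.47192918  0.69855567] 0.1 [[-9.34914575e-01 -3.54872096e-01 -7.29487524e-04]
 [-3.54872827e-01  9.34913228e-01  1.59148877e-03]
 [ 1.17232580e-04  1.74678135e-03 -9.99998468e-01]] 0.08522931421504074
```

View pics/top0.png

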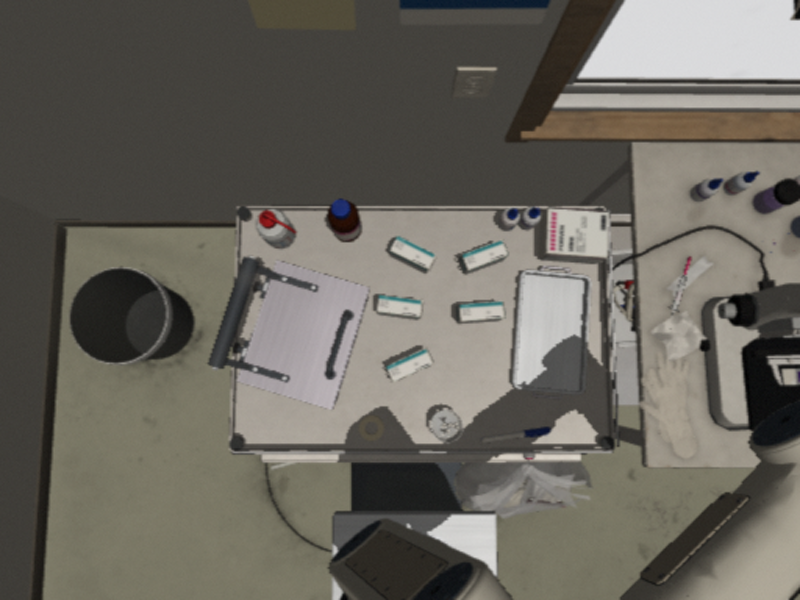

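View pics/scene0.png

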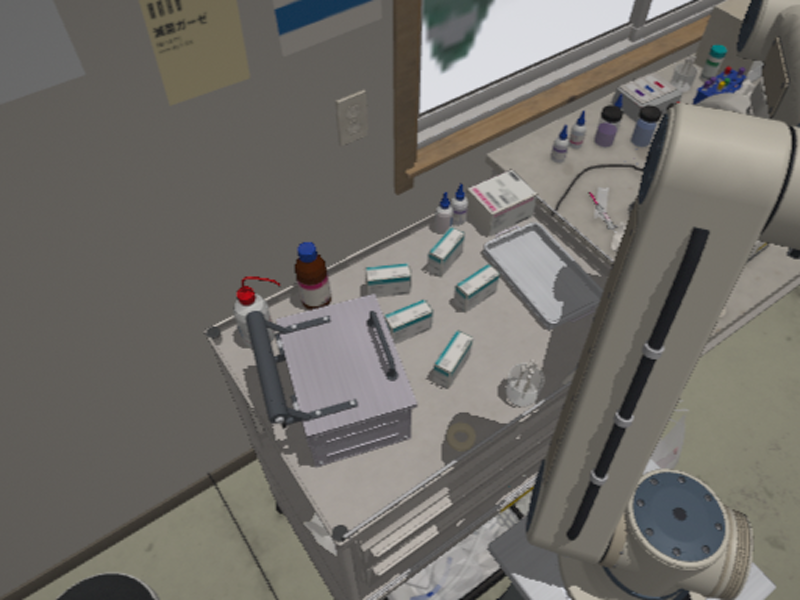

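The top view shows five cartons, at about (411,253), (483,256), (399,306), (481,311) and (409,362) in 800-px coordinates. The shut bin is at the left with its handle around (340,343), and the tray is at (550,330). The scene view shows the same layout. I'll enlarge both to get pixel positions.

Run:
```python
import pickle,cv2
for n,(x,y,w,h,s) in dict(top=(145,130,240,165,3.3),scene=(165,135,225,170,3.5)).items():
    im=pickle.load(open(n+'.pkl','rb'))['img'][y:y+h,x:x+w]
    im=cv2.resize(im,None,fx=s,fy=s,interpolation=cv2.INTER_CUBIC)
    for k in range(0,w,20):
        cv2.line(im,(int(k*s),0),(int(k*s),5),(0,0,255),1);cv2.putText(im,str(x+k),(int(k*s),16),0,.35,(0,0,255),1)
    for k in range(0,h,20):
        cv2.line(im,(0,int(k*s)),(5,int(k*s)),(0,0,255),1);cv2.putText(im,str(y+k),(6,int(k*s)+4),0,.35,(0,0,255),1)
    cv2.imwrite(f'pics/{n}c.png',im)
```

```text
(no output)
```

View pics/topc.png

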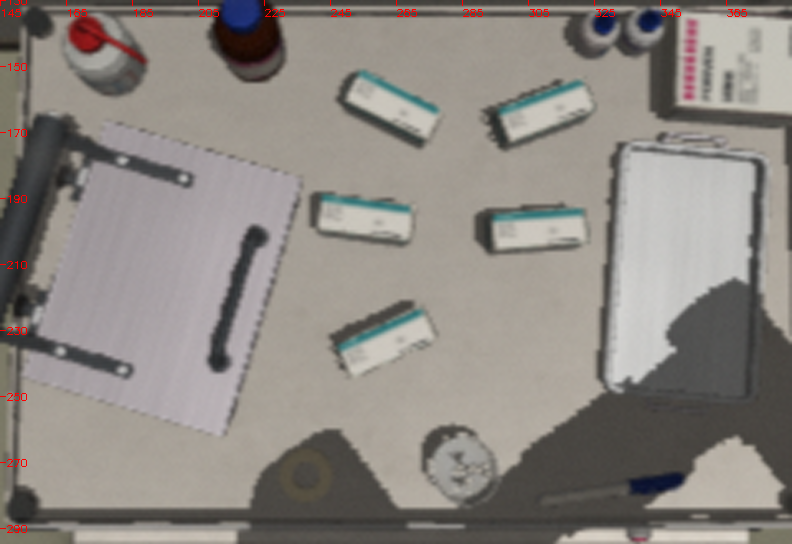

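View pics/scenec.png

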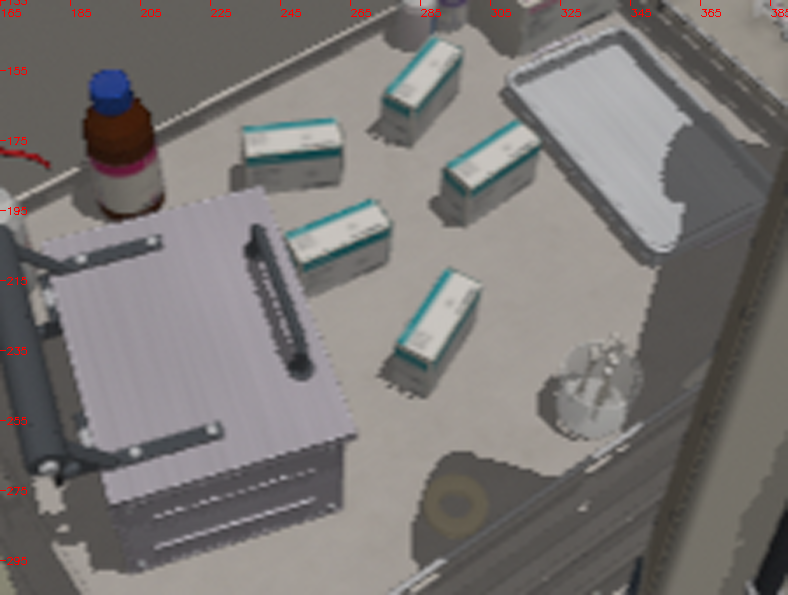

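The crops show five cartons (A upper-left, B upper-right, C mid-left, D mid-right, E lower), the lid corners, the handle bar ends and the tray rim corners in both views. I'll triangulate from these.

Run:
```python
from h import *
import pickle
t=pickle.load(open('top.pkl','rb'));s=pickle.load(open('scene.pkl','rb'))
T=lambda p:(145+p[0]/3.3-.35,130+p[1]/3.3-.35)
S=lambda p:(165+p[0]/3.5-.35,135+p[1]/3.5-.35)
pts=dict(A=((392,107),(291,136)),B=((545,112),(424,75)),C=((366,217),(339,230)),D=((539,229),(493,158)),E=((387,340),(440,317)),
 l1=((107,121),(42,243)),l2=((301,180),(262,190)),l3=((222,435),(355,434)),l4=((22,376),(110,502)),
 h1=((257,235),(257,232)),h2=((219,362),(300,366)),
 t1=((622,143),(508,78)),t2=((765,156),(620,28)),t3=((750,398),(775,195)),t4=((606,388),(655,262)))
for k,(a,b) in pts.items():
    p,e=tri(t,T(a),s,S(b));print(k,p.round(3),round(e,4), 'top@0.059' if k in'ABCDE' else '', onz(t,*T(a),.059).round(3) if k in 'ABCDE' else '')
for k,(a,b) in dict(A=((358,72),(440,108)),B=((497,117),(590,84)),C=((320,195),(411,210)),D=((493,216),(586,210)),E=((337,349),(424,309))).items():
    p,q=onz(t,*T(a),.059),onz(t,*T(b),.059);d=q-p;print(k,'long-axis angle deg',np.degrees(np.arctan2(d[1],d[0])).round(1)%180,np.linalg.norm(d).round(3))
# residual overlay lid with hypothesised
```

```text
A [0.654 0.005 0.06 ] 0.0021 top@0.059 [0.654 0.004 0.059]
B [ 0.651 -0.138  0.052] 0.0008 top@0.059 [ 0.649 -0.137  0.059]
C [0.551 0.028 0.055] 0.0007 top@0.059 [0.551 0.029 0.059]
D [ 0.542 -0.131  0.048] 0.001 top@0.059 [ 0.54  -0.13   0.059]
E [0.439 0.009 0.048] 0.0017 top@0.059 [0.439 0.01  0.059]
l1 [0.628 0.255 0.129] 0.0007  
l2 [0.577 0.086 0.126] 0.0004  
l3 [0.358 0.151 0.125] 0.0007  
l4 [0.408 0.32  0.133] 0.0007  
h1 [0.526 0.122 0.154] 0.0016  
h2 [0.42  0.155 0.135] 0.0027  
t1 [ 0.625 -0.217  0.022] 0.0034  
t2 [ 0.615 -0.353  0.016] 0.0018  
t3 [ 0.386 -0.332  0.012] 0.0015  
t4 [ 0.395 -0.198  0.007] 0.0014  
A long-axis angle deg 66.0 0.083
B long-axis angle deg 109.8 0.092
C long-axis angle deg 80.6 0.085
D long-axis angle deg 93.8 0.086
E long-axis angle deg 114.6 0.087
```

Call:
move_arm([
  {"jaw": 0, "xyz": [0.019, 0.044, 0.002], "delta_rot": [0, 0, -0.044]},
  {"jaw": 0, "xyz": [0.037, 0.087, 0.004], "delta_rot": [0, 0, -0.087]},
  {"jaw": 0, "xyz": [0.056, 0.131, 0.006], "delta_rot": [0, 0, -0.131]},
  {"jaw": 0, "xyz": [0.074, 0.174, 0.007], "delta_rot": [0, 0, -0.174]},
  {"jaw": 0, "xyz": [0.093, 0.218, 0.008], "delta_rot": [0, 0, -0.218]},
])

```text
clock: 0.6
eef_pos: [0.2882, -0.2944, 0.256]
orientation: [[-0.99, -0.142, -0.0], [-0.142, 0.99, 0.0], [0.0, 0.0, -1.0]]
force: [1.0, -0.3, 0.9]
finger_gap: 0.0855
finger_force: 0.0
```

Call:
move_arm([
  {"jaw": 0, "xyz": [0.019, 0.044, 0.002], "delta_rot": [0, 0, -0.044]},
  {"jaw": 0, "xyz": [0.037, 0.087, 0.004], "delta_rot": [0, 0, -0.087]},
  {"jaw": 0, "xyz": [0.056, 0.131, 0.006], "delta_rot": [0, 0, -0.131]},
  {"jaw": 0, "xyz": [0.074, 0.174, 0.007], "delta_rot": [0, 0, -0.174]},
  {"jaw": 0, "xyz": [0.093, 0.218, 0.008], "delta_rot": [0, 0, -0.218]},
])

```text
clock: 1.1
eef_pos: [0.3812, -0.0762, 0.2644]
orientation: [[-0.997, 0.075, 0.0], [0.075, 0.997, 0.0], [-0.0, 0.0, -1.0]]
force: [1.4, -0.6, -0.2]
finger_gap: 0.0855
finger_force: 0.0
```

Call:
move_arm([
  {"jaw": 0, "xyz": [0.019, 0.044, 0.002], "delta_rot": [0, 0, -0.044]},
  {"jaw": 0.2, "xyz": [0.037, 0.087, 0.004], "delta_rot": [0, 0, -0.087]},
  {"jaw": 0.3, "xyz": [0.056, 0.131, 0.006], "delta_rot": [0, 0, -0.131]},
  {"jaw": 0.4, "xyz": [0.074, 0.174, 0.007], "delta_rot": [0, 0, -0.174]},
  {"jaw": 0.4, "xyz": [0.093, 0.218, 0.008], "delta_rot": [0, 0, -0.218]},
])

```text
clock: 1.6
eef_pos: [0.4743, 0.1417, 0.2721]
orientation: [[-0.958, 0.288, -0.0], [0.288, 0.958, -0.0], [0.0, -0.0, -1.0]]
force: [1.2, -0.5, 0.5]
finger_gap: 0.0512
finger_force: 0.0
```

Run:
```python
from h import *
s=observe();print({k:np.round(v,3).tolist() for k,v in s.items() if k not in('joint_torque',)})
c=cam('wrist'); print(np.round(c['world_from_camera'],3).tolist(),c['fx'])
cv2.imwrite('pics/w1.png',c['img'])
cfg=[proj(c,p) for p in([.474,.139,.167],[.474-.045,.139+.0135,.167],[.474+.045,.139-.0135,.167])]
print(np.round(cfg))
```

```text
{'clock': 1.6, 'qpos': [0.608, 0.139, 0.023, -0.0, -1.455, -2.471], 'joint_velocities': [0.572, 0.597, 0.708, 0.005, -0.109, -1.012], 'eef_pos': [0.474, 0.142, 0.272], 'orientation': [[-0.958, 0.288, -0.0], [0.288, 0.958, -0.0], [0.0, -0.0, -1.0]], 'force': [1.221, -0.491, 0.509], 'moment': [-0.033, -0.07, -0.016], 'finger_force': 0.0, 'finger_gap': 0.051}
[[0.289, -0.906, -0.31, 0.395], [0.957, 0.273, 0.093, 0.166], [0.0, -0.323, 0.946, 0.398], [0.0, 0.0, 0.0, 1.0]] 266.03780781568616
[[255. 200.]
 [255. 150.]
 [256. 245.]]
```

View pics/w1.png

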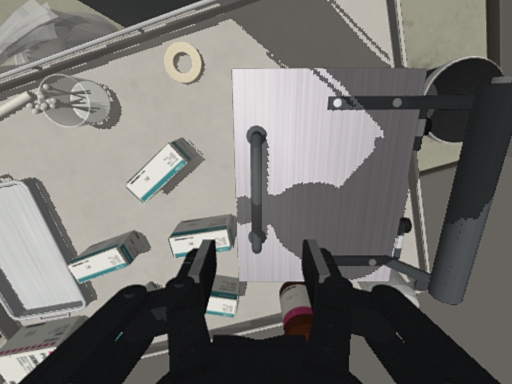

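The wrist view shows the handle bar at u≈257, v 132–242, within 2 mm of the prediction. I'll descend and grip it.

Call:
move_arm([
  {"jaw": 0.4, "xyz": [0, 0, -0.03], "delta_rot": [0, 0, 0]},
  {"jaw": 0.4, "xyz": [0, 0, -0.06], "delta_rot": [0, 0, 0]},
  {"jaw": 0.4, "xyz": [0, 0, -0.09], "delta_rot": [0, 0, 0]},
  {"jaw": 0.5, "xyz": [0, 0, -0.105], "delta_rot": [0, 0, 0]},
  {"jaw": 0.8, "xyz": [0, 0, -0.105], "delta_rot": [0, 0, 0]},
])

```text
clock: 2.15
eef_pos: [0.4725, 0.139, 0.1646]
orientation: [[-0.958, 0.287, -0.005], [0.287, 0.958, -0.003], [0.004, -0.004, -1.0]]
force: [0.0, 0.4, -0.1]
finger_gap: 0.0295
finger_force: 0.0
```

Call:
move_arm([
  {"jaw": 1, "xyz": [0, 0, 0], "delta_rot": [0, 0, 0]},
  {"jaw": 1, "xyz": [0, 0, 0], "delta_rot": [0, 0, 0]},
  {"jaw": 1, "xyz": [0, 0, 0], "delta_rot": [0, 0, 0]},
  {"jaw": 1, "xyz": [0, 0, 0], "delta_rot": [0, 0, 0]},
  {"jaw": 1, "xyz": [0, 0, 0], "delta_rot": [0, 0, 0]},
])

```text
clock: 2.65
eef_pos: [0.4744, 0.1392, 0.1682]
orientation: [[-0.958, 0.287, 0.001], [0.287, 0.958, -0.001], [-0.001, -0.001, -1.0]]
force: [-1.8, -5.6, 2.8]
finger_gap: 0.0076
finger_force: 58.8
```

Run:
```python
import numpy as np
ux,uy=np.cos(1.279),np.sin(1.279)
f=lambda q:(-.16*np.cos(q)+.038*np.sin(q),.16*np.sin(q)+.038*np.cos(q))
a0=f(0)
for q in np.arange(.0,1.21,.1):
    a,z=f(q);a-=a0[0];print(round(q,1),np.round([a*ux,a*uy,z-a0[1]],4))
```

```text
0.0 [0. 0. 0.]
0.1 [0.0013 0.0044 0.0158]
0.2 [0.0031 0.0103 0.031 ]
0.3 [0.0053 0.0176 0.0456]
0.4 [0.0079 0.0263 0.0593]
0.5 [0.0109 0.0362 0.0721]
0.6 [0.0142 0.0473 0.0837]
0.7 [0.0179 0.0595 0.0941]
0.8 [0.0218 0.0726 0.1033]
0.9 [0.026  0.0865 0.111 ]
1.0 [0.0304 0.1011 0.1172]
1.1 [0.0349 0.1162 0.1218]
1.2 [0.0395 0.1316 0.1249]
```

Call:
move_arm([
  {"jaw": 1, "xyz": [0.001, 0.004, 0.016], "delta_rot": [0, 0, 0]},
  {"jaw": 1, "xyz": [0.003, 0.01, 0.031], "delta_rot": [0, 0, 0]},
  {"jaw": 1, "xyz": [0.005, 0.018, 0.046], "delta_rot": [0, 0, 0]},
  {"jaw": 1, "xyz": [0.008, 0.026, 0.059], "delta_rot": [0, 0, 0]},
  {"jaw": 1, "xyz": [0.011, 0.036, 0.072], "delta_rot": [0, 0, 0]},
])

```text
clock: 3.15
eef_pos: [0.4846, 0.1737, 0.2402]
orientation: [[-0.958, 0.288, -0.002], [0.288, 0.958, -0.004], [0.0, -0.005, -1.0]]
force: [-0.8, -7.1, -0.3]
finger_gap: 0.0078
finger_force: 58.4
```

Call:
move_arm([
  {"jaw": 1, "xyz": [0.003, 0.011, 0.012], "delta_rot": [0, 0, 0]},
  {"jaw": 1, "xyz": [0.007, 0.023, 0.022], "delta_rot": [0, 0, 0]},
  {"jaw": 1, "xyz": [0.011, 0.036, 0.031], "delta_rot": [0, 0, 0]},
  {"jaw": 1, "xyz": [0.015, 0.05, 0.039], "delta_rot": [0, 0, 0]},
  {"jaw": 1, "xyz": [0.0195, 0.065, 0.045], "delta_rot": [0, 0, 0]},
])

```text
clock: 3.65
eef_pos: [0.5045, 0.2398, 0.2882]
orientation: [[-0.958, 0.287, 0.003], [0.287, 0.958, -0.001], [-0.003, 0.0, -1.0]]
force: [-6.0, -5.0, 12.1]
finger_gap: 0.0076
finger_force: 62.0
```

Call:
move_arm([
  {"jaw": 0.7, "xyz": [0, 0, 0], "delta_rot": [0, 0, 0]},
  {"jaw": 0.6, "xyz": [0, 0, 0], "delta_rot": [0, 0, 0]},
  {"jaw": 0.6, "xyz": [0, 0, 0.01], "delta_rot": [0, 0, 0]},
  {"jaw": 0.6, "xyz": [0, 0, 0.04], "delta_rot": [0, 0, 0]},
  {"jaw": 0.6, "xyz": [0, 0, 0.08], "delta_rot": [0, 0, 0]},
])

```text
clock: 4.15
eef_pos: [0.5039, 0.24, 0.3641]
orientation: [[-0.958, 0.287, -0.003], [0.287, 0.958, -0.002], [0.003, -0.003, -1.0]]
force: [1.3, 1.5, 0.6]
finger_gap: 0.034
finger_force: 0.0
```

Call:
move_arm([
  {"jaw": 0.5, "xyz": [-0.012, -0.04, 0.0], "delta_rot": [0, 0, -0.12]},
  {"jaw": 0.4, "xyz": [-0.024, -0.08, 0], "delta_rot": [0, 0, -0.24]},
  {"jaw": 0.3, "xyz": [-0.036, -0.12, -0.02], "delta_rot": [0, 0, -0.36]},
  {"jaw": 0.25, "xyz": [-0.046, -0.16, -0.04], "delta_rot": [0, 0, -0.48]},
  {"jaw": 0.25, "xyz": [-0.056, -0.19, -0.08], "delta_rot": [0, 0, -0.6]},
])

```text
clock: 4.65
eef_pos: [0.4494, 0.0493, 0.2873]
orientation: [[-0.624, 0.781, 0.006], [0.781, 0.624, 0.001], [-0.003, 0.006, -1.0]]
force: [1.8, 0.6, 1.1]
finger_gap: 0.064
finger_force: 0.0
```

Run:
```python
from h import *
c=cam('scene');cv2.imwrite('pics/s1.png',c['img'])
s=observe();print(s['qpos'],s['eef_pos'],s['force'])
```

```text
[ 4.55511595e-01  4.47479598e-02 -7.38590561e-02 -2.30222190e-03
 -1.46920831e+00 -2.93116688e+00] [0.44058584 0.04478008 0.27555037] [ -8.50943351  -6.08157615 -19.19443752]
```

View pics/s1.png

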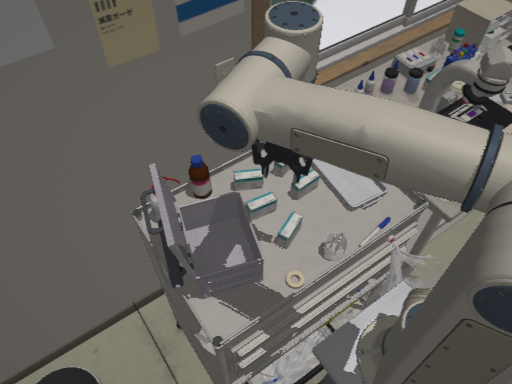

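The lid rests fully open in the scene view. The last joint is near its limit, so I'll turn the tool the other way on the way to carton E.

Call:
move_arm([
  {"jaw": 0.25, "xyz": [-0.001, -0.002, 0], "delta_rot": [0, 0, 0.14]},
  {"jaw": 0.25, "xyz": [-0.002, -0.004, 0], "delta_rot": [0, 0, 0.28]},
  {"jaw": 0.25, "xyz": [-0.003, -0.006, 0], "delta_rot": [0, 0, 0.42]},
  {"jaw": 0.25, "xyz": [-0.004, -0.008, 0], "delta_rot": [0, 0, 0.56]},
  {"jaw": 0.25, "xyz": [-0.004, -0.01, 0], "delta_rot": [0, 0, 0.7]},
])

```text
clock: 5.2
eef_pos: [0.4447, 0.041, 0.2856]
orientation: [[-0.983, 0.185, 0.0], [0.185, 0.983, 0.0], [-0.0, 0.0, -1.0]]
force: [-0.8, 0.1, -0.2]
finger_gap: 0.0639
finger_force: 0.0
```

Call:
move_arm([
  {"jaw": 0.25, "xyz": [-0.001, -0.002, 0], "delta_rot": [0, 0, 0.14]},
  {"jaw": 0.25, "xyz": [-0.002, -0.004, 0], "delta_rot": [0, 0, 0.28]},
  {"jaw": 0.25, "xyz": [-0.003, -0.006, 0], "delta_rot": [0, 0, 0.42]},
  {"jaw": 0.25, "xyz": [-0.004, -0.008, 0], "delta_rot": [0, 0, 0.56]},
  {"jaw": 0.25, "xyz": [-0.005, -0.01, 0], "delta_rot": [0, 0, 0.7]},
])

```text
clock: 5.7
eef_pos: [0.4397, 0.031, 0.2856]
orientation: [[-0.871, -0.492, 0.0], [-0.492, 0.871, -0.0], [-0.0, -0.0, -1.0]]
force: [0.5, -0.5, 0.4]
finger_gap: 0.0639
finger_force: 0.0
```

Call:
move_arm([
  {"jaw": 0.25, "xyz": [0, -0.002, 0], "delta_rot": [0, 0, 0.14]},
  {"jaw": 0.25, "xyz": [0, -0.004, 0], "delta_rot": [0, 0, 0.28]},
  {"jaw": 0.25, "xyz": [0, -0.006, 0], "delta_rot": [0, 0, 0.42]},
  {"jaw": 0.25, "xyz": [0, -0.008, 0], "delta_rot": [0, 0, 0.56]},
  {"jaw": 0.25, "xyz": [0, -0.01, 0], "delta_rot": [0, 0, 0.7]},
])

```text
clock: 6.2
eef_pos: [0.4397, 0.021, 0.2856]
orientation: [[-0.349, -0.937, 0.0], [-0.937, 0.349, -0.0], [0.0, -0.0, -1.0]]
force: [-0.7, -0.1, -0.1]
finger_gap: 0.064
finger_force: 0.0
```

Call:
move_arm([
  {"jaw": 0.25, "xyz": [0, -0.002, 0], "delta_rot": [0, 0, 0.14]},
  {"jaw": 0.25, "xyz": [0, -0.005, 0], "delta_rot": [0, 0, 0.28]},
  {"jaw": 0.25, "xyz": [0, -0.008, 0], "delta_rot": [0, 0, 0.42]},
  {"jaw": 0.25, "xyz": [0, -0.011, 0], "delta_rot": [0, 0, 0.56]},
  {"jaw": 0.25, "xyz": [0, -0.011, 0], "delta_rot": [0, 0, 0.66]},
])

```text
clock: 6.7
eef_pos: [0.4397, 0.0099, 0.2856]
orientation: [[0.298, -0.955, 0.0], [-0.955, -0.298, -0.0], [0.0, -0.0, -1.0]]
force: [-0.6, -0.6, 0.3]
finger_gap: 0.0638
finger_force: 0.0
```

```bash
cat >> h.py <<'E'
def teal(c,z=.059,amin=15):
    h=cv2.cvtColor(c['img'],cv2.COLOR_BGR2HSV)
    m=cv2.inRange(h,(80,70,50),(98,255,220)); m=cv2.morphologyEx(m,cv2.MORPH_CLOSE,np.ones((3,3)))
    n,l,st,ce=cv2.connectedComponentsWithStats(m)
    for i in range(1,n):
        if st[i][4]<amin: continue
        v,u=np.nonzero(l==i); P=np.array([onz(c,a,b,z)[:2] for a,b in zip(u,v)])
        e,w=np.linalg.eigh(np.cov(P.T)); d=w[:,1]
        print('px',ce[i].round(),'n',st[i][4],'at',P.mean(0).round(3),'ang',np.degrees(np.arctan2(d[1],d[0])).round(1)%180,'len',(np.sqrt(12*e)).round(3))
E
python3 - <<'E'
from h import *
s=observe();print(np.round(s['qpos'],2),s['eef_pos'].round(3) if hasattr(s['eef_pos'],'round') else s['eef_pos'],np.round(s['orientation'],2)[:,1])
import pickle
print('top0');teal(pickle.load(open('top.pkl','rb')))
c=cam('wrist');print('wrist');teal(c);cv2.imwrite('pics/w2.png',c['img'])
E
```

```text
[ 0.38  0.02 -0.07  0.   -1.48 -0.08] [0.44  0.01  0.286] [-0.95 -0.3  -0.  ]
top0
px [266. 158.] n 46 at [ 0.668 -0.002] ang 63.2 len [0.005 0.08 ]
px [307. 159.] n 47 at [ 0.662 -0.13 ] ang 110.3 len [0.006 0.082]
px [256. 191.] n 48 at [0.564 0.028] ang 82.2 len [0.006 0.079]
px [307. 195.] n 49 at [ 0.553 -0.126] ang 94.2 len [0.006 0.082]
px [260. 229.] n 50 at [0.449 0.016] ang 114.1 len [0.006 0.08 ]
wrist
px [109.  16.] n 168 at [ 0.656 -0.11 ] ang 110.4 len [0.006 0.034]
px [138.  14.] n 75 at [ 0.625 -0.122] ang 111.1 len [0.003 0.031]
px [200.  33.] n 345 at [ 0.554 -0.124] ang 93.9 len [0.006 0.071]
px [120.  89.] n 55 at [ 0.634 -0.036] ang 154.0 len [0.003 0.028]
px [ 89. 109.] n 317 at [ 0.668 -0.001] ang 63.2 len [0.006 0.084]
px [113. 125.] n 147 at [0.637 0.01 ] ang 62.9 len [0.003 0.078]
px [166. 158.] n 280 at [0.563 0.032] ang 86.2 len [0.015 0.089]
px [250. 160.] n 140 at [0.456 0.001] ang 114.0 len [0.005 0.048]
```

View pics/w2.png

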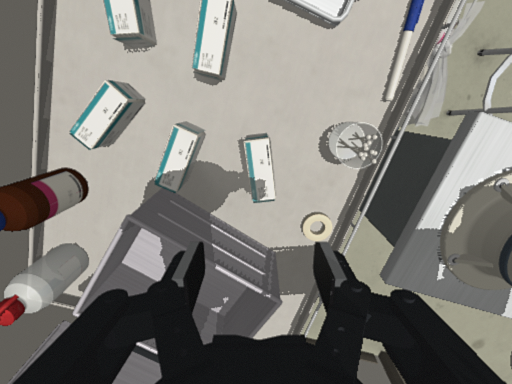

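The wrist view shows all five cartons where they were measured. The bin mouth is clear and carton E is at (259,168). I'll go down and grip E.

Call:
move_arm([
  {"jaw": 0.25, "xyz": [0, 0, -0.045], "delta_rot": [0, 0, 0.06]},
  {"jaw": 0.25, "xyz": [-0.001, 0, -0.09], "delta_rot": [0, 0, 0.12]},
  {"jaw": 0.25, "xyz": [-0.002, 0, -0.135], "delta_rot": [0, 0, 0.12]},
  {"jaw": 0.25, "xyz": [-0.002, 0, -0.175], "delta_rot": [0, 0, 0.12]},
  {"jaw": 0.25, "xyz": [-0.002, 0, -0.205], "delta_rot": [0, 0, 0.12]},
])

```text
clock: 7.25
eef_pos: [0.4368, 0.0099, 0.0781]
orientation: [[0.404, -0.915, -0.002], [-0.915, -0.404, -0.001], [-0.0, 0.002, -1.0]]
force: [0.6, -0.1, -0.3]
finger_gap: 0.0641
finger_force: 0.0
```

Call:
move_arm([
  {"jaw": 0.25, "xyz": [0, 0, -0.025], "delta_rot": [0, 0, 0]},
  {"jaw": 0.25, "xyz": [0, 0, -0.038], "delta_rot": [0, 0, 0]},
  {"jaw": 0.4, "xyz": [0, 0, -0.038], "delta_rot": [0, 0, 0]},
  {"jaw": 0.7, "xyz": [0, 0, -0.038], "delta_rot": [0, 0, 0]},
  {"jaw": 1, "xyz": [0, 0, -0.038], "delta_rot": [0, 0, 0]},
])

```text
clock: 7.75
eef_pos: [0.439, 0.0107, 0.0434]
orientation: [[0.406, -0.914, 0.002], [-0.914, -0.406, 0.001], [0.0, -0.002, -1.0]]
force: [0.5, -0.1, -0.2]
finger_gap: 0.0347
finger_force: 59.6
```

Call:
move_arm([
  {"jaw": 1, "xyz": [0, 0, 0], "delta_rot": [0, 0, 0]},
  {"jaw": 1, "xyz": [0, 0, 0.0], "delta_rot": [0, 0, 0]},
  {"jaw": 1, "xyz": [0, 0, 0.015], "delta_rot": [0, 0, 0]},
  {"jaw": 1, "xyz": [0, 0, 0.035], "delta_rot": [0, 0, 0]},
  {"jaw": 1, "xyz": [0, 0, 0.05], "delta_rot": [0, 0, 0]},
])

```text
clock: 8.25
eef_pos: [0.4381, 0.0104, 0.0932]
orientation: [[0.406, -0.914, 0.001], [-0.914, -0.406, 0.0], [0.0, -0.001, -1.0]]
force: [-0.5, 0.4, 0.1]
finger_gap: 0.0341
finger_force: 59.7
```

Call:
move_arm([
  {"jaw": 1, "xyz": [0, 0, 0], "delta_rot": [0, 0, 0]},
  {"jaw": 1, "xyz": [0, 0, 0.0], "delta_rot": [0, 0, 0]},
  {"jaw": 1, "xyz": [0, 0, 0], "delta_rot": [0, 0, 0]},
  {"jaw": 1, "xyz": [0, 0, 0], "delta_rot": [0, 0, 0]},
  {"jaw": 1, "xyz": [0, 0, 0], "delta_rot": [0, 0, 0]},
])

```text
clock: 8.75
eef_pos: [0.4375, 0.0103, 0.0915]
orientation: [[0.406, -0.914, -0.001], [-0.914, -0.406, -0.0], [-0.0, 0.001, -1.0]]
force: [-0.6, -0.2, -1.1]
finger_gap: 0.0343
finger_force: 59.7
```

Call:
move_arm([
  {"jaw": 1, "xyz": [0, 0, 0], "delta_rot": [0, 0, 0]},
])

```text
clock: 8.85
eef_pos: [0.4377, 0.0103, 0.0917]
orientation: [[0.406, -0.914, -0.001], [-0.914, -0.406, -0.0], [-0.0, 0.001, -1.0]]
force: [-0.2, 0.3, 0.5]
finger_gap: 0.0346
finger_force: 59.7
```

Call:
move_arm([
  {"jaw": 1, "xyz": [0, 0, 0], "delta_rot": [0, 0, 0]},
])

```text
clock: 8.95
eef_pos: [0.4378, 0.0104, 0.0919]
orientation: [[0.406, -0.914, -0.0], [-0.914, -0.406, -0.0], [-0.0, 0.0, -1.0]]
force: [0.3, 0.3, -0.1]
finger_gap: 0.0341
finger_force: 59.7
```

E weighs next to nothing, so it's empty and goes in the bin, near slot.

Call:
move_arm([
  {"jaw": 1, "xyz": [0, 0, 0.04], "delta_rot": [0, 0, -0.14]},
  {"jaw": 1, "xyz": [0, 0.02, 0.08], "delta_rot": [0, 0, -0.28]},
  {"jaw": 1, "xyz": [0.001, 0.05, 0.115], "delta_rot": [0, 0, -0.42]},
  {"jaw": 1, "xyz": [0.002, 0.09, 0.115], "delta_rot": [0, 0, -0.56]},
  {"jaw": 1, "xyz": [0.003, 0.13, 0.115], "delta_rot": [0, 0, -0.705]},
])

```text
clock: 9.45
eef_pos: [0.4413, 0.1418, 0.2085]
orientation: [[-0.289, -0.957, 0.003], [-0.957, 0.289, 0.002], [-0.003, -0.002, -1.0]]
force: [1.3, -0.3, -1.0]
finger_gap: 0.0343
finger_force: 59.9
```

Call:
move_arm([
  {"jaw": 1, "xyz": [0, 0.04, 0], "delta_rot": [0, 0, 0]},
  {"jaw": 1, "xyz": [0, 0.08, 0], "delta_rot": [0, 0, 0]},
  {"jaw": 1, "xyz": [0, 0.08, -0.03], "delta_rot": [0, 0, 0]},
  {"jaw": 1, "xyz": [0, 0.08, -0.07], "delta_rot": [0, 0, 0]},
  {"jaw": 1, "xyz": [0, 0.08, -0.105], "delta_rot": [0, 0, 0]},
])

```text
clock: 9.95
eef_pos: [0.4404, 0.2205, 0.1005]
orientation: [[-0.282, -0.959, -0.0], [-0.959, 0.282, 0.0], [-0.0, 0.0, -1.0]]
force: [0.3, -0.0, -0.9]
finger_gap: 0.0343
finger_force: 59.9
```

Call:
move_arm([
  {"jaw": 1, "xyz": [0, 0, -0.02], "delta_rot": [0, 0, 0]},
  {"jaw": 0.45, "xyz": [0, 0, -0.03], "delta_rot": [0, 0, 0]},
  {"jaw": 0.45, "xyz": [0, 0, -0.03], "delta_rot": [0, 0, 0]},
  {"jaw": 0.4, "xyz": [0, 0, -0.02], "delta_rot": [0, 0, 0]},
  {"jaw": 0.4, "xyz": [0, 0, 0.02], "delta_rot": [0, 0, 0]},
])

```text
clock: 10.45
eef_pos: [0.4415, 0.2189, 0.1204]
orientation: [[-0.284, -0.959, -0.002], [-0.959, 0.284, -0.004], [0.004, 0.001, -1.0]]
force: [0.5, 0.8, -1.0]
finger_gap: 0.051
finger_force: 0.0
```

Call:
move_arm([
  {"jaw": 0.4, "xyz": [0, 0, 0.04], "delta_rot": [0, 0, 0]},
  {"jaw": 0.4, "xyz": [0, 0, 0.08], "delta_rot": [0, 0, 0]},
  {"jaw": 0.4, "xyz": [0.01, -0.04, 0.1], "delta_rot": [0, 0, 0.05]},
  {"jaw": 0.3, "xyz": [0.03, -0.08, 0.1], "delta_rot": [0, 0, 0.1]},
  {"jaw": 0.25, "xyz": [0.05, -0.12, 0.1], "delta_rot": [0, 0, 0.15]},
])

```text
clock: 10.95
eef_pos: [0.4916, 0.0994, 0.2233]
orientation: [[-0.132, -0.991, 0.002], [-0.991, 0.132, 0.001], [-0.002, -0.002, -1.0]]
force: [1.0, 0.5, 0.2]
finger_gap: 0.0641
finger_force: 0.0
```

Run:
```python
from h import *
s=observe();print(np.round(s['qpos'],2),np.round(s['eef_pos'],4))
c=cam('wrist');teal(c)
```

```text
[ 0.51  0.17 -0.07 -0.   -1.33 -0.65] [0.4916 0.0994 0.2233]
px [61.  2.] n 37 at [ 0.651 -0.096] ang 174.8 len [0.004 0.006]
px [79.  7.] n 166 at [ 0.635 -0.09 ] ang 15.400000000000006 len [0.005 0.024]
px [183.   3.] n 120 at [ 0.539 -0.08 ] ang 1.1999999999999886 len [0.004 0.026]
px [ 80. 113.] n 501 at [0.668 0.001] ang 67.1 len [0.015 0.088]
px [112. 120.] n 365 at [0.637 0.012] ang 62.9 len [0.005 0.08 ]
px [183. 127.] n 416 at [0.564 0.029] ang 82.6 len [0.006 0.084]
px [311. 237.] n 90 at [0.438 0.176] ang 163.4 len [0.005 0.03 ]
px [295. 269.] n 254 at [0.462 0.221] ang 74.0 len [0.006 0.084]
```

E lies in the bin. Next is carton C.

Call:
move_arm([
  {"jaw": 0.25, "xyz": [0.025, -0.03, 0], "delta_rot": [0, 0, 0]},
  {"jaw": 0.25, "xyz": [0.05, -0.06, -0.02], "delta_rot": [0, 0, 0]},
  {"jaw": 0.25, "xyz": [0.058, -0.069, -0.06], "delta_rot": [0, 0, 0]},
  {"jaw": 0.25, "xyz": [0.058, -0.069, -0.105], "delta_rot": [0, 0, 0]},
  {"jaw": 0.25, "xyz": [0.058, -0.069, -0.145], "delta_rot": [0, 0, 0]},
])

```text
clock: 11.5
eef_pos: [0.5486, 0.0305, 0.0749]
orientation: [[-0.138, -0.99, -0.001], [-0.99, 0.138, 0.0], [0.0, 0.001, -1.0]]
force: [-0.8, 0.8, -0.2]
finger_gap: 0.0641
finger_force: 0.0
```

Call:
move_arm([
  {"jaw": 0.25, "xyz": [0, 0, -0.025], "delta_rot": [0, 0, 0]},
  {"jaw": 0.25, "xyz": [0, 0, -0.036], "delta_rot": [0, 0, 0]},
  {"jaw": 0.4, "xyz": [0, 0, -0.036], "delta_rot": [0, 0, 0]},
  {"jaw": 0.7, "xyz": [0, 0, -0.036], "delta_rot": [0, 0, 0]},
  {"jaw": 1, "xyz": [0, 0, -0.036], "delta_rot": [0, 0, 0]},
])

```text
clock: 12.0
eef_pos: [0.5504, 0.0316, 0.043]
orientation: [[-0.136, -0.991, 0.004], [-0.991, 0.136, 0.001], [-0.001, -0.004, -1.0]]
force: [-0.7, -0.2, -0.7]
finger_gap: 0.0341
finger_force: 59.6
```

Call:
move_arm([
  {"jaw": 1, "xyz": [0, 0, 0], "delta_rot": [0, 0, 0]},
  {"jaw": 1, "xyz": [0, 0, 0.0], "delta_rot": [0, 0, 0]},
  {"jaw": 1, "xyz": [0, 0, 0.015], "delta_rot": [0, 0, 0]},
  {"jaw": 1, "xyz": [0, 0, 0.035], "delta_rot": [0, 0, 0]},
  {"jaw": 1, "xyz": [0, 0, 0.05], "delta_rot": [0, 0, 0]},
])

```text
clock: 12.5
eef_pos: [0.5491, 0.0312, 0.0924]
orientation: [[-0.136, -0.991, 0.001], [-0.991, 0.136, 0.0], [-0.0, -0.001, -1.0]]
force: [-0.5, 0.9, -0.1]
finger_gap: 0.0347
finger_force: 41.2
```

Call:
move_arm([
  {"jaw": 1, "xyz": [0, 0, 0.06], "delta_rot": [0, 0, 0]},
  {"jaw": 1, "xyz": [0, 0, 0.06], "delta_rot": [0, 0, 0]},
  {"jaw": 1, "xyz": [0, 0, 0.06], "delta_rot": [0, 0, 0]},
  {"jaw": 1, "xyz": [0, 0, 0.06], "delta_rot": [0, 0, 0]},
])

```text
clock: 12.9
eef_pos: [0.5485, 0.0313, 0.1507]
orientation: [[-0.136, -0.991, -0.0], [-0.991, 0.136, 0.001], [-0.0, 0.001, -1.0]]
force: [0.4, 0.6, -1.5]
finger_gap: 0.0342
finger_force: 65.0
```

Call:
move_arm([
  {"jaw": 1, "xyz": [0, 0, 0], "delta_rot": [0, 0, 0]},
])

```text
clock: 13.0
eef_pos: [0.548, 0.0311, 0.1497]
orientation: [[-0.136, -0.991, -0.003], [-0.991, 0.136, -0.0], [0.001, 0.002, -1.0]]
force: [-0.9, 0.4, -0.3]
finger_gap: 0.0339
finger_force: 65.0
```

Call:
move_arm([
  {"jaw": 1, "xyz": [0, 0, 0], "delta_rot": [0, 0, 0]},
])

```text
clock: 13.1
eef_pos: [0.5482, 0.0311, 0.1498]
orientation: [[-0.136, -0.991, -0.002], [-0.991, 0.136, -0.001], [0.001, 0.002, -1.0]]
force: [-0.4, -0.7, 0.6]
finger_gap: 0.0345
finger_force: 65.0
```

C is also empty, and the brief grip dip didn't drop it. It goes in the bin, far slot.

Call:
move_arm([
  {"jaw": 1, "xyz": [0, 0, 0.04], "delta_rot": [0, 0, -0.05]},
  {"jaw": 1, "xyz": [0, 0.03, 0.065], "delta_rot": [0, 0, -0.1]},
  {"jaw": 1, "xyz": [0, 0.07, 0.065], "delta_rot": [0, 0, -0.15]},
  {"jaw": 1, "xyz": [-0.001, 0.115, 0.065], "delta_rot": [0, 0, -0.15]},
  {"jaw": 1, "xyz": [-0.002, 0.157, 0.065], "delta_rot": [0, 0, -0.15]},
])

```text
clock: 13.6
eef_pos: [0.5465, 0.1897, 0.2155]
orientation: [[-0.283, -0.959, -0.001], [-0.959, 0.283, -0.0], [0.001, 0.001, -1.0]]
force: [0.7, 0.2, -0.4]
finger_gap: 0.0343
finger_force: 65.1
```

Call:
move_arm([
  {"jaw": 1, "xyz": [0, 0, -0.01], "delta_rot": [0, 0, 0]},
  {"jaw": 1, "xyz": [0, 0, -0.05], "delta_rot": [0, 0, 0]},
  {"jaw": 1, "xyz": [0, 0, -0.09], "delta_rot": [0, 0, 0]},
  {"jaw": 1, "xyz": [0, 0, -0.12], "delta_rot": [0, 0, 0]},
  {"jaw": 1, "xyz": [0, 0, -0.125], "delta_rot": [0, 0, 0]},
])

```text
clock: 14.1
eef_pos: [0.5439, 0.1865, 0.0862]
orientation: [[-0.283, -0.959, -0.009], [-0.959, 0.283, -0.004], [0.007, 0.007, -1.0]]
force: [-2.7, -0.4, 0.6]
finger_gap: 0.0343
finger_force: 65.6
```

Call:
move_arm([
  {"jaw": 0.45, "xyz": [0, 0, 0], "delta_rot": [0, 0, 0]},
  {"jaw": 0.45, "xyz": [0, 0, 0], "delta_rot": [0, 0, 0]},
  {"jaw": 0.4, "xyz": [0, 0, 0.01], "delta_rot": [0, 0, 0]},
  {"jaw": 0.4, "xyz": [0, 0, 0.05], "delta_rot": [0, 0, 0]},
  {"jaw": 0.4, "xyz": [0, 0, 0.1], "delta_rot": [0, 0, 0]},
])

```text
clock: 14.6
eef_pos: [0.5462, 0.1875, 0.1919]
orientation: [[-0.282, -0.959, -0.002], [-0.959, 0.282, -0.002], [0.003, 0.002, -1.0]]
force: [2.0, 0.4, 0.6]
finger_gap: 0.0509
finger_force: 0.0
```

Call:
move_arm([
  {"jaw": 0.4, "xyz": [0.0, -0.045, 0.01], "delta_rot": [0, 0, 0.07]},
  {"jaw": 0.4, "xyz": [0, -0.09, 0.01], "delta_rot": [0, 0, 0.14]},
  {"jaw": 0.3, "xyz": [0, -0.135, 0.01], "delta_rot": [0, 0, 0.21]},
  {"jaw": 0.25, "xyz": [-0.005, -0.18, 0.01], "delta_rot": [0, 0, 0.28]},
  {"jaw": 0.25, "xyz": [-0.008, -0.225, 0.01], "delta_rot": [0, 0, 0.35]},
])

```text
clock: 15.1
eef_pos: [0.5391, -0.0388, 0.2031]
orientation: [[0.067, -0.998, 0.003], [-0.998, -0.067, -0.0], [0.0, -0.003, -1.0]]
force: [1.1, -0.2, -0.1]
finger_gap: 0.064
finger_force: 0.0
```

Run:
```python
from h import *
s=observe();print(np.round(s['qpos'],2),np.round(s['eef_pos'],4))
c=cam('wrist');teal(c);print('top');c=cam('top');teal(c)
```

```text
[ 0.22  0.25 -0.01  0.   -1.3  -0.15] [ 0.5391 -0.0388  0.2031]
px [152.  36.] n 28 at [ 0.645 -0.173] ang 111.6 len [0.002 0.012]
px [133.  81.] n 577 at [ 0.665 -0.134] ang 110.3 len [0.006 0.081]
px [250.  95.] n 576 at [ 0.554 -0.129] ang 94.0 len [0.006 0.081]
px [266. 144.] n 20 at [ 0.535 -0.085] ang 3.8000000000000114 len [  nan 0.021]
px [169. 182.] n 107 at [ 0.635 -0.038] ang 153.5 len [0.004 0.029]
px [140. 212.] n 369 at [ 0.668 -0.001] ang 63.4 len [0.006 0.083]
top
px [259. 154.] n 20 at [0.678 0.018] ang 63.8 len [0.006 0.035]h.py:28: RuntimeWarning: invalid value encountered in sqrt
  print('px',ce[i].round(),'n',st[i][4],'at',P.mean(0).round(3),'ang',np.degrees(np.arctan2(d[1],d[0])).round(1)%180,'len',(np.sqrt(12*e)).round(3))
```

D next.

Call:
move_arm([
  {"jaw": 0.25, "xyz": [0, -0.045, 0], "delta_rot": [0, 0, 0]},
  {"jaw": 0.25, "xyz": [0, -0.085, -0.015], "delta_rot": [0, 0, 0]},
  {"jaw": 0.25, "xyz": [0, -0.091, -0.055], "delta_rot": [0, 0, 0]},
  {"jaw": 0.25, "xyz": [0, -0.091, -0.095], "delta_rot": [0, 0, 0]},
  {"jaw": 0.25, "xyz": [0, -0.091, -0.13], "delta_rot": [0, 0, 0]},
])

```text
clock: 15.7
eef_pos: [0.5393, -0.1283, 0.0709]
orientation: [[0.062, -0.998, 0.002], [-0.998, -0.062, -0.0], [0.0, -0.002, -1.0]]
force: [0.3, 0.0, -0.4]
finger_gap: 0.0641
finger_force: 0.0
```

Call:
move_arm([
  {"jaw": 0.25, "xyz": [0, 0, -0.02], "delta_rot": [0, 0, 0]},
  {"jaw": 0.25, "xyz": [0, 0, -0.03], "delta_rot": [0, 0, 0]},
  {"jaw": 0.4, "xyz": [0, 0, -0.03], "delta_rot": [0, 0, 0]},
  {"jaw": 0.7, "xyz": [0, 0, -0.03], "delta_rot": [0, 0, 0]},
  {"jaw": 1, "xyz": [0, 0, -0.03], "delta_rot": [0, 0, 0]},
])

```text
clock: 16.2
eef_pos: [0.5404, -0.1278, 0.0431]
orientation: [[0.064, -0.998, 0.004], [-0.998, -0.064, -0.0], [0.001, -0.004, -1.0]]
force: [0.2, 0.5, 0.2]
finger_gap: 0.0344
finger_force: 59.6
```

Call:
move_arm([
  {"jaw": 1, "xyz": [0, 0, 0], "delta_rot": [0, 0, 0]},
  {"jaw": 1, "xyz": [0, 0, 0.0], "delta_rot": [0, 0, 0]},
  {"jaw": 1, "xyz": [0, 0, 0.015], "delta_rot": [0, 0, 0]},
  {"jaw": 1, "xyz": [0, 0, 0.035], "delta_rot": [0, 0, 0]},
  {"jaw": 1, "xyz": [0, 0, 0.05], "delta_rot": [0, 0, 0]},
])

```text
clock: 16.7
eef_pos: [0.5392, -0.1278, 0.0925]
orientation: [[0.064, -0.998, 0.001], [-0.998, -0.064, -0.0], [0.0, -0.001, -1.0]]
force: [1.0, 0.3, -0.4]
finger_gap: 0.0342
finger_force: 59.7
```

Call:
move_arm([
  {"jaw": 1, "xyz": [0, 0, 0.01], "delta_rot": [0, 0, 0]},
  {"jaw": 1, "xyz": [0, 0, 0.01], "delta_rot": [0, 0, 0]},
  {"jaw": 1, "xyz": [0, 0, 0.01], "delta_rot": [0, 0, 0]},
  {"jaw": 1, "xyz": [0, 0, 0.01], "delta_rot": [0, 0, 0]},
])

```text
clock: 17.1
eef_pos: [0.5383, -0.1277, 0.1001]
orientation: [[0.063, -0.998, -0.002], [-0.998, -0.063, 0.0], [-0.0, 0.002, -1.0]]
force: [0.3, 0.8, 0.2]
finger_gap: 0.0342
finger_force: 59.7
```

Call:
move_arm([
  {"jaw": 1, "xyz": [0, 0, 0], "delta_rot": [0, 0, 0]},
])

```text
clock: 17.2
eef_pos: [0.5384, -0.1277, 0.1002]
orientation: [[0.063, -0.998, -0.002], [-0.998, -0.063, 0.0], [-0.0, 0.002, -1.0]]
force: [-0.6, 0.1, -0.5]
finger_gap: 0.0341
finger_force: 59.7
```

Call:
move_arm([
  {"jaw": 1, "xyz": [0, 0, 0], "delta_rot": [0, 0, 0]},
])

```text
clock: 17.3
eef_pos: [0.5386, -0.1278, 0.1004]
orientation: [[0.064, -0.998, -0.001], [-0.998, -0.064, 0.0], [-0.0, 0.001, -1.0]]
force: [0.7, 0.6, 0.4]
finger_gap: 0.0344
finger_force: 59.7
```

D is empty too, so it goes in the bin, middle slot.

Call:
move_arm([
  {"jaw": 1, "xyz": [0, 0, 0.045], "delta_rot": [0, 0, 0]},
  {"jaw": 1, "xyz": [-0.005, 0.03, 0.085], "delta_rot": [0, 0, -0.05]},
  {"jaw": 1, "xyz": [-0.01, 0.07, 0.11], "delta_rot": [0, 0, -0.1]},
  {"jaw": 1, "xyz": [-0.015, 0.115, 0.11], "delta_rot": [0, 0, -0.15]},
  {"jaw": 1, "xyz": [-0.02, 0.16, 0.11], "delta_rot": [0, 0, -0.2]},
])

```text
clock: 17.8
eef_pos: [0.5189, 0.0338, 0.212]
orientation: [[-0.139, -0.99, 0.002], [-0.99, 0.139, 0.001], [-0.001, -0.002, -1.0]]
force: [0.8, 0.0, -0.9]
finger_gap: 0.0347
finger_force: 59.9
```

Call:
move_arm([
  {"jaw": 1, "xyz": [-0.005, 0.043, 0], "delta_rot": [0, 0, -0.05]},
  {"jaw": 1, "xyz": [-0.01, 0.087, 0], "delta_rot": [0, 0, -0.1]},
  {"jaw": 1, "xyz": [-0.017, 0.13, 0], "delta_rot": [0, 0, -0.15]},
  {"jaw": 1, "xyz": [-0.024, 0.173, 0], "delta_rot": [0, 0, -0.155]},
  {"jaw": 1, "xyz": [-0.024, 0.173, -0.02], "delta_rot": [0, 0, -0.155]},
])

```text
clock: 18.3
eef_pos: [0.4956, 0.2102, 0.1928]
orientation: [[-0.283, -0.959, 0.005], [-0.959, 0.283, 0.003], [-0.004, -0.003, -1.0]]
force: [0.6, -1.4, -0.9]
finger_gap: 0.0346
finger_force: 59.9
```

Call:
move_arm([
  {"jaw": 1, "xyz": [0, 0, -0.04], "delta_rot": [0, 0, 0]},
  {"jaw": 1, "xyz": [0, 0, -0.08], "delta_rot": [0, 0, 0]},
  {"jaw": 1, "xyz": [0, 0, -0.095], "delta_rot": [0, 0, 0]},
  {"jaw": 0.45, "xyz": [0, 0, -0.095], "delta_rot": [0, 0, 0]},
  {"jaw": 0.45, "xyz": [0, 0, -0.095], "delta_rot": [0, 0, 0]},
])

```text
clock: 18.8
eef_pos: [0.4955, 0.2054, 0.0967]
orientation: [[-0.287, -0.958, 0.001], [-0.958, 0.287, -0.0], [-0.0, -0.001, -1.0]]
force: [0.9, 0.5, -0.1]
finger_gap: 0.047
finger_force: 0.0
```

Call:
move_arm([
  {"jaw": 0.4, "xyz": [0, 0, 0.01], "delta_rot": [0, 0, 0]},
  {"jaw": 0.4, "xyz": [0, 0, 0.05], "delta_rot": [0, 0, 0]},
  {"jaw": 0.4, "xyz": [0, 0, 0.095], "delta_rot": [0, 0, 0]},
  {"jaw": 0.4, "xyz": [0.03, -0.03, 0.12], "delta_rot": [0, 0, -0.05]},
  {"jaw": 0.4, "xyz": [0.06, -0.06, 0.14], "delta_rot": [0, 0, -0.1]},
])

```text
clock: 19.3
eef_pos: [0.5563, 0.1454, 0.2419]
orientation: [[-0.381, -0.925, 0.007], [-0.925, 0.381, 0.003], [-0.006, -0.006, -1.0]]
force: [0.4, 2.1, -0.6]
finger_gap: 0.0513
finger_force: 0.0
```

Call:
move_arm([
  {"jaw": 0.4, "xyz": [0.01, -0.02, 0], "delta_rot": [0, 0, -0.05]},
  {"jaw": 0.3, "xyz": [0.015, -0.04, 0], "delta_rot": [0, 0, -0.08]},
  {"jaw": 0.25, "xyz": [0.015, -0.05, 0], "delta_rot": [0, 0, -0.08]},
])

```text
clock: 19.6
eef_pos: [0.5708, 0.0937, 0.2383]
orientation: [[-0.456, -0.89, 0.003], [-0.89, 0.456, 0.001], [-0.002, -0.002, -1.0]]
force: [-0.4, 0.4, -0.8]
finger_gap: 0.064
finger_force: 0.0
```

Run:
```python
from h import *
s=observe();print(np.round(s['qpos'],2),np.round(s['eef_pos'],4),np.round(s['orientation'],3)[:,1])
c=cam('wrist');teal(c);cv2.imwrite('pics/w3.png',c['img'])
```

```text
[ 0.43  0.31  0.16  0.   -1.42 -0.91] [0.5708 0.0937 0.2383] [-0.89   0.456 -0.002]
px [76. 27.] n 470 at [ 0.662 -0.128] ang 110.5 len [0.006 0.071]
px [118.  55.] n 71 at [ 0.64  -0.089] ang 17.69999999999999 len [0.004 0.016]
px [146. 145.] n 386 at [0.668 0.001] ang 66.4 len [0.014 0.088]
px [175. 150.] n 119 at [0.642 0.02 ] ang 63.4 len [0.002 0.062]
px [350. 191.] n 76 at [0.481 0.157] ang 165.8 len [0.004 0.03 ]
px [388. 189.] n 79 at [0.439 0.176] ang 162.8 len [0.004 0.03 ]
px [308. 198.] n 73 at [0.529 0.143] ang 163.5 len [0.004 0.03 ]
px [383. 227.] n 297 at [0.461 0.223] ang 76.9 len [0.013 0.09 ]
px [347. 229.] n 294 at [0.502 0.204] ang 77.5 len [0.009 0.088]
px [305. 235.] n 270 at [0.553 0.187] ang 74.3 len [0.006 0.086]
```

View pics/w3.png

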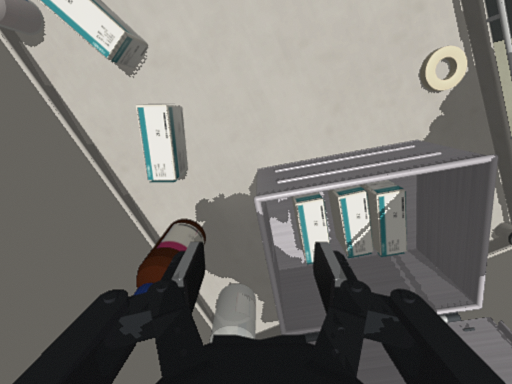

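All three empties stand upright in the bin, at about (312,230), (355,222) and (391,222). Carton A is at (158,143), as expected, and is next.

Call:
move_arm([
  {"jaw": 0.25, "xyz": [0.01, -0.045, 0], "delta_rot": [0, 0, 0]},
  {"jaw": 0.25, "xyz": [0.04, -0.08, 0], "delta_rot": [0, 0, 0]},
  {"jaw": 0.25, "xyz": [0.075, -0.089, -0.02], "delta_rot": [0, 0, 0]},
  {"jaw": 0.25, "xyz": [0.084, -0.089, -0.06], "delta_rot": [0, 0, 0]},
  {"jaw": 0.25, "xyz": [0.084, -0.089, -0.1], "delta_rot": [0, 0, 0]},
])

```text
clock: 20.15
eef_pos: [0.6555, 0.0066, 0.1357]
orientation: [[-0.454, -0.891, 0.003], [-0.891, 0.454, 0.001], [-0.002, -0.002, -1.0]]
force: [0.8, -0.3, -0.7]
finger_gap: 0.0638
finger_force: 0.0
```

Call:
move_arm([
  {"jaw": 0.25, "xyz": [0, 0, -0.035], "delta_rot": [0, 0, 0]},
  {"jaw": 0.25, "xyz": [0, 0, -0.07], "delta_rot": [0, 0, 0]},
  {"jaw": 0.25, "xyz": [0, 0, -0.092], "delta_rot": [0, 0, 0]},
  {"jaw": 0.4, "xyz": [0, 0, -0.096], "delta_rot": [0, 0, 0]},
  {"jaw": 0.7, "xyz": [0, 0, -0.096], "delta_rot": [0, 0, 0]},
])

```text
clock: 20.65
eef_pos: [0.6544, 0.0067, 0.0409]
orientation: [[-0.453, -0.892, 0.001], [-0.892, 0.453, -0.001], [0.0, -0.001, -1.0]]
force: [2.8, -1.4, -0.2]
finger_gap: 0.038
finger_force: 1.0
```

Call:
move_arm([
  {"jaw": 1, "xyz": [0, 0, 0], "delta_rot": [0, 0, 0]},
  {"jaw": 1, "xyz": [0, 0, 0.0], "delta_rot": [0, 0, 0]},
  {"jaw": 1, "xyz": [0, 0, 0.0], "delta_rot": [0, 0, 0]},
  {"jaw": 1, "xyz": [0, 0, 0.015], "delta_rot": [0, 0, 0]},
  {"jaw": 1, "xyz": [0, 0, 0.035], "delta_rot": [0, 0, 0]},
])

```text
clock: 21.15
eef_pos: [0.6528, 0.0062, 0.0745]
orientation: [[-0.454, -0.891, -0.003], [-0.891, 0.454, -0.0], [0.001, 0.003, -1.0]]
force: [-0.4, 0.7, -2.1]
finger_gap: 0.0344
finger_force: 61.2
```

Call:
move_arm([
  {"jaw": 1, "xyz": [0, 0, 0.015], "delta_rot": [0, 0, 0]},
  {"jaw": 1, "xyz": [0, 0, 0.025], "delta_rot": [0, 0, 0]},
  {"jaw": 1, "xyz": [0, 0, 0.025], "delta_rot": [0, 0, 0]},
  {"jaw": 1, "xyz": [0, 0, 0.025], "delta_rot": [0, 0, 0]},
])

```text
clock: 21.55
eef_pos: [0.6535, 0.0063, 0.0995]
orientation: [[-0.454, -0.891, -0.001], [-0.891, 0.454, 0.0], [0.0, 0.001, -1.0]]
force: [-0.1, 0.4, -3.4]
finger_gap: 0.0348
finger_force: 61.3
```

Call:
move_arm([
  {"jaw": 1, "xyz": [0, 0, 0], "delta_rot": [0, 0, 0]},
])

```text
clock: 21.65
eef_pos: [0.6531, 0.0062, 0.0988]
orientation: [[-0.454, -0.891, -0.002], [-0.891, 0.454, -0.0], [0.001, 0.002, -1.0]]
force: [0.3, -0.0, -3.6]
finger_gap: 0.0344
finger_force: 61.3
```

Call:
move_arm([
  {"jaw": 1, "xyz": [0, 0, 0], "delta_rot": [0, 0, 0]},
])

```text
clock: 21.75
eef_pos: [0.6534, 0.0062, 0.099]
orientation: [[-0.454, -0.891, -0.002], [-0.891, 0.454, -0.0], [0.001, 0.002, -1.0]]
force: [-0.4, -1.3, -2.3]
finger_gap: 0.0345
finger_force: 61.3
```

A weighs about 3 N, so it's full and goes in the tray, far slot.

Call:
move_arm([
  {"jaw": 1, "xyz": [0, -0.01, 0.04], "delta_rot": [0, 0, 0.08]},
  {"jaw": 1, "xyz": [-0.01, -0.05, 0.065], "delta_rot": [0, 0, 0.16]},
  {"jaw": 1, "xyz": [-0.024, -0.094, 0.065], "delta_rot": [0, 0, 0.24]},
  {"jaw": 1, "xyz": [-0.038, -0.138, 0.065], "delta_rot": [0, 0, 0.32]},
  {"jaw": 1, "xyz": [-0.053, -0.182, 0.065], "delta_rot": [0, 0, 0.385]},
])

```text
clock: 22.25
eef_pos: [0.6001, -0.1771, 0.1647]
orientation: [[-0.083, -0.997, -0.0], [-0.997, 0.083, 0.0], [-0.0, 0.0, -1.0]]
force: [0.5, -0.2, -3.3]
finger_gap: 0.0345
finger_force: 61.5
```

Call:
move_arm([
  {"jaw": 1, "xyz": [-0.015, -0.04, 0], "delta_rot": [0, 0, 0]},
  {"jaw": 1, "xyz": [-0.03, -0.08, 0], "delta_rot": [0, 0, 0]},
  {"jaw": 1, "xyz": [-0.04, -0.104, -0.01], "delta_rot": [0, 0, 0]},
  {"jaw": 1, "xyz": [-0.04, -0.104, -0.045], "delta_rot": [0, 0, 0]},
  {"jaw": 1, "xyz": [-0.04, -0.104, -0.07], "delta_rot": [0, 0, 0]},
])

```text
clock: 22.75
eef_pos: [0.5597, -0.2806, 0.093]
orientation: [[-0.089, -0.996, -0.001], [-0.996, 0.089, 0.001], [-0.001, 0.001, -1.0]]
force: [-0.4, -0.1, -3.5]
finger_gap: 0.0343
finger_force: 61.5
```

Run:
```python
from h import *
s=observe();print(np.round(s['eef_pos'],4),np.round(s['orientation'],3)[:,1])
c=cam('wrist');cv2.imwrite('pics/w4.png',c['img'])
for p in [(.625,-.217,.022),(.615,-.353,.022),(.386,-.332,.022),(.395,-.198,.022)]: print(np.round(proj(c,p)))
```

```text
[ 0.5597 -0.2806  0.093 ] [-0.996  0.089  0.001]
[192. 286.]
[174. 128.]
[492. 128.]
[452. 284.]
```

View pics/w4.png

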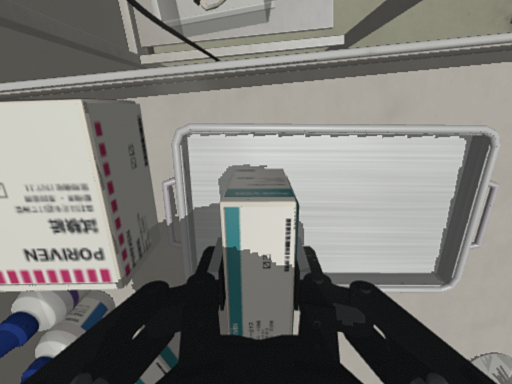

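The tray rim is where predicted, and the carton hangs level over the far slot. I'll lower and release it, then go to B.

Call:
move_arm([
  {"jaw": 1, "xyz": [0, 0, -0.02], "delta_rot": [0, 0, 0]},
  {"jaw": 1, "xyz": [0, 0, -0.037], "delta_rot": [0, 0, 0]},
  {"jaw": 1, "xyz": [0, 0, -0.044], "delta_rot": [0, 0, 0]},
  {"jaw": 1, "xyz": [0, 0, -0.046], "delta_rot": [0, 0, 0]},
  {"jaw": 1, "xyz": [0, 0, -0.047], "delta_rot": [0, 0, 0]},
])

```text
clock: 23.3
eef_pos: [0.5615, -0.2799, 0.0488]
orientation: [[-0.086, -0.996, 0.001], [-0.996, 0.086, -0.001], [0.001, -0.001, -1.0]]
force: [0.8, -0.1, -2.4]
finger_gap: 0.0346
finger_force: 61.5
```

Call:
move_arm([
  {"jaw": 0.6, "xyz": [0, 0, 0], "delta_rot": [0, 0, 0]},
  {"jaw": 0.35, "xyz": [0, 0, 0], "delta_rot": [0, 0, 0]},
  {"jaw": 0.35, "xyz": [0, 0, 0.015], "delta_rot": [0, 0, 0]},
  {"jaw": 0.35, "xyz": [0, 0, 0.06], "delta_rot": [0, 0, 0]},
  {"jaw": 0.35, "xyz": [0, 0, 0.105], "delta_rot": [0, 0, 0]},
])

```text
clock: 23.8
eef_pos: [0.5606, -0.28, 0.1549]
orientation: [[-0.086, -0.996, -0.0], [-0.996, 0.086, -0.001], [0.001, 0.0, -1.0]]
force: [1.6, 0.1, 1.1]
finger_gap: 0.0555
finger_force: 0.0
```

Call:
move_arm([
  {"jaw": 0.3, "xyz": [0.02, 0.04, 0.02], "delta_rot": [0, 0, 0.1]},
  {"jaw": 0.25, "xyz": [0.04, 0.075, 0.03], "delta_rot": [0, 0, 0.2]},
  {"jaw": 0.25, "xyz": [0.05, 0.1, 0.04], "delta_rot": [0, 0, 0.3]},
  {"jaw": 0.25, "xyz": [0.055, 0.11, 0.04], "delta_rot": [0, 0, 0.4]},
  {"jaw": 0.25, "xyz": [0.055, 0.115, 0.04], "delta_rot": [0, 0, 0.44]},
])

```text
clock: 24.3
eef_pos: [0.6172, -0.1634, 0.1948]
orientation: [[0.351, -0.936, 0.003], [-0.936, -0.351, -0.001], [0.002, -0.003, -1.0]]
force: [0.2, 0.6, -0.5]
finger_gap: 0.0638
finger_force: 0.0
```

Run:
```python
from h import *
s=observe();print(np.round(s['qpos'],2),np.round(s['eef_pos'],4),np.round(s['orientation'],3)[:,1])
c=cam('wrist');teal(c)
print(np.round(proj(c,(.648,-.135,.059))))
```

```text
[-0.01  0.45  0.25  0.   -1.37  0.37] [ 0.6172 -0.1634  0.1948] [-0.936 -0.351 -0.003]
px [381.  44.] n 17 at [ 0.565 -0.325] ang 174.7 len [0.001 0.017]
px [351.  89.] n 624 at [ 0.573 -0.283] ang 85.1 len [0.006 0.083]
px [208. 203.] n 418 at [ 0.663 -0.131] ang 113.3 len [0.013 0.089]
[223. 204.]
```

Call:
move_arm([
  {"jaw": 0.25, "xyz": [0.02, 0.02, 0], "delta_rot": [0, 0, 0]},
  {"jaw": 0.25, "xyz": [0.031, 0.028, -0.02], "delta_rot": [0, 0, 0]},
  {"jaw": 0.25, "xyz": [0.031, 0.028, -0.06], "delta_rot": [0, 0, 0]},
  {"jaw": 0.25, "xyz": [0.031, 0.028, -0.1], "delta_rot": [0, 0, 0]},
  {"jaw": 0.25, "xyz": [0.031, 0.028, -0.13], "delta_rot": [0, 0, 0]},
])

```text
clock: 24.85
eef_pos: [0.6464, -0.1369, 0.0615]
orientation: [[0.345, -0.939, -0.001], [-0.939, -0.345, 0.0], [-0.0, 0.001, -1.0]]
force: [0.6, 0.1, -0.3]
finger_gap: 0.0636
finger_force: 0.0
```

Call:
move_arm([
  {"jaw": 0.25, "xyz": [0, 0, -0.016], "delta_rot": [0, 0, 0]},
  {"jaw": 0.25, "xyz": [0, 0, -0.022], "delta_rot": [0, 0, 0]},
  {"jaw": 0.4, "xyz": [0, 0, -0.022], "delta_rot": [0, 0, 0]},
  {"jaw": 0.7, "xyz": [0, 0, -0.022], "delta_rot": [0, 0, 0]},
  {"jaw": 1, "xyz": [0, 0, -0.022], "delta_rot": [0, 0, 0]},
])

```text
clock: 25.35
eef_pos: [0.6488, -0.1369, 0.0435]
orientation: [[0.347, -0.938, 0.005], [-0.938, -0.347, -0.001], [0.002, -0.005, -1.0]]
force: [1.2, 0.6, 2.7]
finger_gap: 0.0344
finger_force: 60.6
```

Call:
move_arm([
  {"jaw": 1, "xyz": [0, 0, 0], "delta_rot": [0, 0, 0]},
  {"jaw": 1, "xyz": [0, 0, 0.0], "delta_rot": [0, 0, 0]},
  {"jaw": 1, "xyz": [0, 0, 0.0], "delta_rot": [0, 0, 0]},
  {"jaw": 1, "xyz": [0, 0, 0.015], "delta_rot": [0, 0, 0]},
  {"jaw": 1, "xyz": [0, 0, 0.04], "delta_rot": [0, 0, 0]},
])

```text
clock: 25.85
eef_pos: [0.6445, -0.1364, 0.0789]
orientation: [[0.346, -0.938, -0.007], [-0.938, -0.346, 0.001], [-0.003, 0.006, -1.0]]
force: [0.5, -0.1, -2.4]
finger_gap: 0.0345
finger_force: 60.1
```

Call:
move_arm([
  {"jaw": 1, "xyz": [0, 0, 0.03], "delta_rot": [0, 0, 0]},
  {"jaw": 1, "xyz": [0, 0, 0.05], "delta_rot": [0, 0, 0]},
  {"jaw": 1, "xyz": [0, 0, 0.05], "delta_rot": [0, 0, 0]},
  {"jaw": 1, "xyz": [0, 0, 0.05], "delta_rot": [0, 0, 0]},
])

```text
clock: 26.25
eef_pos: [0.6461, -0.1365, 0.1301]
orientation: [[0.346, -0.938, -0.002], [-0.938, -0.346, 0.001], [-0.002, 0.001, -1.0]]
force: [-0.1, 0.0, -4.1]
finger_gap: 0.0346
finger_force: 60.1
```

Call:
move_arm([
  {"jaw": 1, "xyz": [0, 0, 0], "delta_rot": [0, 0, 0]},
])

```text
clock: 26.35
eef_pos: [0.6456, -0.1365, 0.1289]
orientation: [[0.346, -0.938, -0.004], [-0.938, -0.346, 0.001], [-0.002, 0.003, -1.0]]
force: [0.4, -1.3, -3.3]
finger_gap: 0.0346
finger_force: 60.1
```

Call:
move_arm([
  {"jaw": 1, "xyz": [0, 0, 0], "delta_rot": [0, 0, 0]},
])

```text
clock: 26.45
eef_pos: [0.6459, -0.1366, 0.1292]
orientation: [[0.346, -0.938, -0.003], [-0.938, -0.346, 0.0], [-0.002, 0.003, -1.0]]
force: [0.2, 0.4, -3.8]
finger_gap: 0.0342
finger_force: 60.1
```

B is also full, so it goes in the tray, near slot.

Call:
move_arm([
  {"jaw": 1, "xyz": [-0.01, -0.005, 0.03], "delta_rot": [0, 0, -0.09]},
  {"jaw": 1, "xyz": [-0.04, -0.025, 0.04], "delta_rot": [0, 0, -0.18]},
  {"jaw": 1, "xyz": [-0.075, -0.05, 0.04], "delta_rot": [0, 0, -0.27]},
  {"jaw": 1, "xyz": [-0.11, -0.075, 0.04], "delta_rot": [0, 0, -0.36]},
  {"jaw": 1, "xyz": [-0.145, -0.1, 0.04], "delta_rot": [0, 0, -0.44]},
])

```text
clock: 26.95
eef_pos: [0.5001, -0.2373, 0.1703]
orientation: [[-0.089, -0.996, -0.001], [-0.996, 0.089, 0.0], [-0.0, 0.001, -1.0]]
force: [0.8, -0.9, -2.0]
finger_gap: 0.0343
finger_force: 60.6
```

Call:
move_arm([
  {"jaw": 1, "xyz": [-0.035, -0.025, 0], "delta_rot": [0, 0, 0]},
  {"jaw": 1, "xyz": [-0.052, -0.034, -0.01], "delta_rot": [0, 0, 0]},
  {"jaw": 1, "xyz": [-0.053, -0.035, -0.05], "delta_rot": [0, 0, 0]},
  {"jaw": 1, "xyz": [-0.053, -0.035, -0.085], "delta_rot": [0, 0, 0]},
  {"jaw": 1, "xyz": [-0.053, -0.035, -0.1], "delta_rot": [0, 0, 0]},
])

```text
clock: 27.45
eef_pos: [0.446, -0.2709, 0.0672]
orientation: [[-0.088, -0.996, -0.006], [-0.996, 0.088, 0.003], [-0.002, 0.006, -1.0]]
force: [-0.6, 0.2, -1.9]
finger_gap: 0.0343
finger_force: 60.6
```

Call:
move_arm([
  {"jaw": 1, "xyz": [0, 0, -0.012], "delta_rot": [0, 0, 0]},
  {"jaw": 1, "xyz": [0, 0, -0.02], "delta_rot": [0, 0, 0]},
  {"jaw": 1, "xyz": [0, 0, -0.022], "delta_rot": [0, 0, 0]},
  {"jaw": 1, "xyz": [0, 0, -0.023], "delta_rot": [0, 0, 0]},
  {"jaw": 1, "xyz": [0, 0, -0.023], "delta_rot": [0, 0, 0]},
])

```text
clock: 27.95
eef_pos: [0.4495, -0.2719, 0.0488]
orientation: [[-0.086, -0.996, 0.001], [-0.996, 0.086, -0.001], [0.0, -0.001, -1.0]]
force: [-0.0, 0.3, -2.0]
finger_gap: 0.0349
finger_force: 60.6
```

Call:
move_arm([
  {"jaw": 0.6, "xyz": [0, 0, 0], "delta_rot": [0, 0, 0]},
  {"jaw": 0.35, "xyz": [0, 0, 0], "delta_rot": [0, 0, 0]},
  {"jaw": 0.35, "xyz": [0, 0, 0.015], "delta_rot": [0, 0, 0]},
  {"jaw": 0.35, "xyz": [0, 0, 0.06], "delta_rot": [0, 0, 0]},
  {"jaw": 0.35, "xyz": [0, 0, 0.105], "delta_rot": [0, 0, 0]},
])

```text
clock: 28.45
eef_pos: [0.4485, -0.2718, 0.1546]
orientation: [[-0.086, -0.996, -0.001], [-0.996, 0.086, -0.0], [0.0, 0.001, -1.0]]
force: [1.1, -0.7, 0.3]
finger_gap: 0.0559
finger_force: 0.0
```

Call:
move_arm([
  {"jaw": 0.35, "xyz": [0, 0.03, 0.035], "delta_rot": [0, 0, -0.14]},
  {"jaw": 0.35, "xyz": [0, 0.07, 0.07], "delta_rot": [0, 0, -0.28]},
  {"jaw": 0.35, "xyz": [0, 0.11, 0.1], "delta_rot": [0, 0, -0.42]},
  {"jaw": 0.5, "xyz": [0, 0.15, 0.13], "delta_rot": [0, 0, -0.56]},
  {"jaw": 0.5, "xyz": [0, 0.19, 0.16], "delta_rot": [0, 0, -0.7]},
])

```text
clock: 28.95
eef_pos: [0.4489, -0.0898, 0.3085]
orientation: [[-0.703, -0.711, 0.003], [-0.711, 0.703, -0.0], [-0.002, -0.002, -1.0]]
force: [1.4, 0.5, 1.0]
finger_gap: 0.0427
finger_force: 0.0
```

Run:
```python
from h import *
s=observe();print(np.round(s['qpos'],2),np.round(s['eef_pos'],4),np.round(s['orientation'],3)[:,1])
c=cam('scene');cv2.imwrite('pics/s2.png',cv2.resize(c['img'],(800,600)))
teal(c,.062)
```

```text
[ 0.15  0.06  0.02  0.   -1.53 -0.93] [ 0.4489 -0.0898  0.3085] [-0.711  0.703 -0.002]
px [280.   9.] n 81 at [ 1.352 -0.638] ang 118.3 len [0.04  0.073]
px [459.  32.] n 80 at [ 0.782 -1.143] ang 115.6 len [0.037 0.065]
px [338. 149.] n 28 at [ 0.572 -0.287] ang 85.1 len [0.006 0.061]
px [339. 158.] n 51 at [ 0.542 -0.263] ang 77.0 len [0.02  0.095]
px [359. 173.] n 40 at [ 0.46  -0.273] ang 85.6 len [0.006 0.079]
px [360. 182.] n 58 at [ 0.433 -0.252] ang 73.5 len [0.025 0.097]
px [216. 224.] n 48 at [0.553 0.183] ang 74.4 len [0.006 0.082]
px [219. 235.] n 63 at [0.519 0.194] ang 74.4 len [0.007 0.08 ]
px [220. 240.] n 56 at [0.503 0.202] ang 76.0 len [0.006 0.082]
px [224. 252.] n 154 at [0.465 0.213] ang 76.4 len [0.015 0.082]
px [226. 265.] n 58 at [0.429 0.228] ang 73.7 len [0.006 0.079]
```

View pics/s2.png

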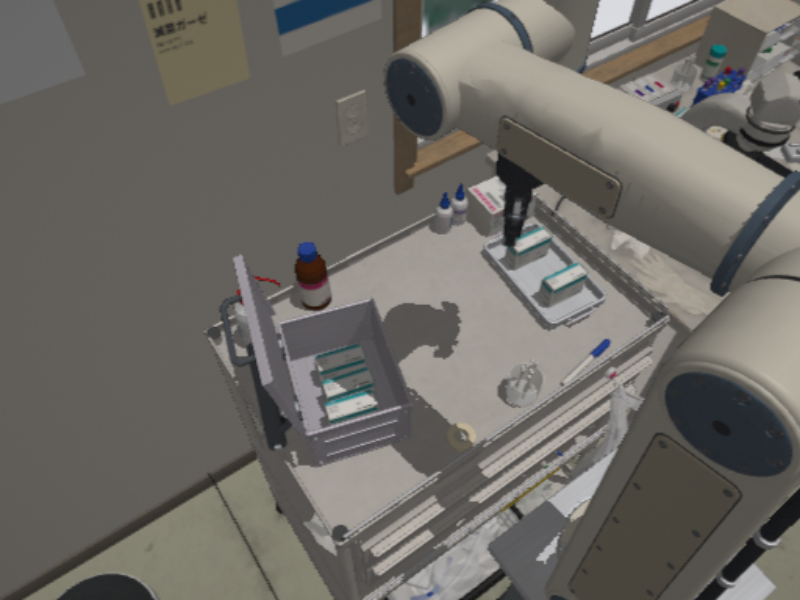

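All five cartons are sorted: three in the bin, two side by side on the tray floor. Now I'll bring the closed fingers over the lid to its back side.

Call:
move_arm([
  {"jaw": 0.7, "xyz": [0.004, 0.045, 0.02], "delta_rot": [0, 0, 0.1]},
  {"jaw": 0.9, "xyz": [0.008, 0.09, 0.04], "delta_rot": [0, 0, 0.2]},
  {"jaw": 1, "xyz": [0.012, 0.135, 0.06], "delta_rot": [0, 0, 0.3]},
  {"jaw": 1, "xyz": [0.016, 0.18, 0.07], "delta_rot": [0, 0, 0.4]},
  {"jaw": 1, "xyz": [0.02, 0.225, 0.07], "delta_rot": [0, 0, 0.49]},
])

```text
clock: 29.5
eef_pos: [0.4695, 0.1357, 0.3789]
orientation: [[-0.276, -0.961, 0.005], [-0.961, 0.276, 0.002], [-0.004, -0.004, -1.0]]
force: [1.3, -1.1, -1.1]
finger_gap: -0.0
finger_force: 0.0
```

Call:
move_arm([
  {"jaw": 1, "xyz": [0.004, 0.045, 0], "delta_rot": [0, 0, 0]},
  {"jaw": 1, "xyz": [0.008, 0.09, 0], "delta_rot": [0, 0, 0]},
  {"jaw": 1, "xyz": [0.011, 0.135, 0], "delta_rot": [0, 0, 0]},
  {"jaw": 1, "xyz": [0.011, 0.135, 0], "delta_rot": [0, 0, 0]},
  {"jaw": 1, "xyz": [0.011, 0.135, 0], "delta_rot": [0, 0, 0]},
])

```text
clock: 30.0
eef_pos: [0.4802, 0.2698, 0.376]
orientation: [[-0.279, -0.96, 0.0], [-0.96, 0.279, -0.0], [0.0, -0.0, -1.0]]
force: [0.2, -0.3, 0.1]
finger_gap: 0.0002
finger_force: 0.0
```

Call:
move_arm([
  {"jaw": 1, "xyz": [0.013, 0.045, 0], "delta_rot": [0, 0, 0]},
  {"jaw": 1, "xyz": [0.026, 0.09, 0], "delta_rot": [0, 0, 0]},
  {"jaw": 1, "xyz": [0.039, 0.13, 0], "delta_rot": [0, 0, 0]},
  {"jaw": 1, "xyz": [0.041, 0.138, 0], "delta_rot": [0, 0, 0]},
  {"jaw": 1, "xyz": [0.041, 0.138, 0], "delta_rot": [0, 0, 0]},
])

```text
clock: 30.5
eef_pos: [0.5218, 0.4073, 0.3749]
orientation: [[-0.28, -0.96, -0.001], [-0.96, 0.28, -0.001], [0.001, 0.0, -1.0]]
force: [-0.7, 0.1, -0.9]
finger_gap: -0.0001
finger_force: 0.0
```

Run:
```python
from h import *
s=observe();print(np.round(s['qpos'],2),np.round(s['eef_pos'],4),np.round(s['orientation'],3)[:,1])
ux=np.array([.287,.958,0]);uy=np.array([-.958,.287,0]);H=np.array([.520,.292,.129])
c=cam('scene');im=c['img'].copy()
def line(a,b,col):
    cv2.line(im,*[tuple(int(round(t)) for t in proj(c,p)) for p in(a,b)],col,1)
q=1.75;h=H+ux*(-.16*np.cos(q)+.038*np.sin(q))+np.array([0,0,.16*np.sin(q)+.038*np.cos(q)])
line(h-.047*uy,h+.047*uy,(0,0,255))
p=np.array(s['eef_pos']);tip=p-[0,0,.017];line(p,tip,(0,255,0));line(tip,tip-[0,0,.095],(255,0,0))
print('handle',h.round(3))
u,v=[int(t) for t in proj(c,h)];cr=im[max(v-80,0):v+70,max(u-90,0):u+110]
cv2.imwrite('pics/s3.png',cv2.resize(cr,None,fx=4,fy=4,interpolation=cv2.INTER_CUBIC)[:600])
```

```text
[ 0.9   0.53  0.84  0.   -1.88 -1.18] [0.5218 0.4073 0.3749] [-0.96  0.28  0.  ]
handle [0.539 0.355 0.28 ]
```

View pics/s3.png

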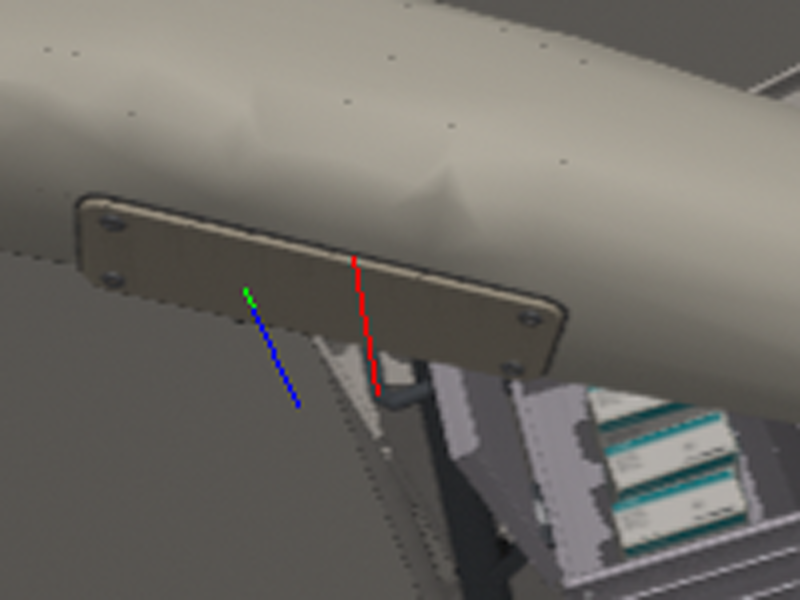

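The handle is where computed and the reach is fine. I'll lower behind the bar and push it slowly.

Call:
move_arm([
  {"jaw": 1, "xyz": [0, 0, -0.035], "delta_rot": [0, 0, 0]},
  {"jaw": 1, "xyz": [0, 0, -0.07], "delta_rot": [0, 0, 0]},
  {"jaw": 1, "xyz": [0, 0, -0.095], "delta_rot": [0, 0, 0]},
  {"jaw": 1, "xyz": [0, 0, -0.1], "delta_rot": [0, 0, 0]},
  {"jaw": 1, "xyz": [0, 0, -0.1], "delta_rot": [0, 0, 0]},
])

```text
clock: 31.05
eef_pos: [0.5214, 0.4055, 0.2777]
orientation: [[-0.281, -0.96, 0.001], [-0.96, 0.281, 0.0], [-0.001, -0.001, -1.0]]
force: [-0.1, 0.0, -0.4]
finger_gap: -0.0001
finger_force: 0.0
```

Call:
move_arm([
  {"jaw": 1, "xyz": [-0.003, -0.01, 0], "delta_rot": [0, 0, 0]},
  {"jaw": 1, "xyz": [-0.006, -0.019, 0], "delta_rot": [0, 0, 0]},
  {"jaw": 1, "xyz": [-0.008, -0.027, 0], "delta_rot": [0, 0, 0]},
  {"jaw": 1, "xyz": [-0.01, -0.033, 0], "delta_rot": [0, 0, 0]},
  {"jaw": 1, "xyz": [-0.0115, -0.038, 0], "delta_rot": [0, 0, 0]},
])

```text
clock: 31.55
eef_pos: [0.5108, 0.3704, 0.2792]
orientation: [[-0.28, -0.96, 0.006], [-0.96, 0.28, 0.007], [-0.008, -0.004, -1.0]]
force: [1.7, 7.1, 4.9]
finger_gap: -0.0004
finger_force: 3.0
```

Call:
move_arm([
  {"jaw": 1, "xyz": [-0.003, -0.01, 0.002], "delta_rot": [0, 0, 0]},
  {"jaw": 1, "xyz": [-0.006, -0.02, 0.004], "delta_rot": [0, 0, 0]},
  {"jaw": 1, "xyz": [-0.009, -0.03, 0.005], "delta_rot": [0, 0, 0]},
  {"jaw": 1, "xyz": [-0.012, -0.04, 0.006], "delta_rot": [0, 0, 0]},
  {"jaw": 1, "xyz": [-0.015, -0.05, 0.006], "delta_rot": [0, 0, 0]},
])

```text
clock: 32.05
eef_pos: [0.4947, 0.3186, 0.283]
orientation: [[-0.28, -0.96, 0.002], [-0.96, 0.28, 0.001], [-0.002, -0.001, -1.0]]
force: [1.0, 3.2, 3.1]
finger_gap: -0.0002
finger_force: 1.8
```

Contact is at the expected 3.5 N. I'll keep pushing past the balance point.

Call:
move_arm([
  {"jaw": 1, "xyz": [-0.003, -0.01, 0], "delta_rot": [0, 0, 0]},
  {"jaw": 1, "xyz": [-0.006, -0.02, 0], "delta_rot": [0, 0, 0]},
  {"jaw": 1, "xyz": [-0.009, -0.03, -0.001], "delta_rot": [0, 0, 0]},
  {"jaw": 1, "xyz": [-0.012, -0.04, -0.002], "delta_rot": [0, 0, 0]},
  {"jaw": 1, "xyz": [-0.015, -0.05, -0.004], "delta_rot": [0, 0, 0]},
])

```text
clock: 32.55
eef_pos: [0.4789, 0.268, 0.277]
orientation: [[-0.28, -0.96, -0.002], [-0.96, 0.28, -0.001], [0.001, 0.002, -1.0]]
force: [1.6, 3.7, -2.4]
finger_gap: -0.0002
finger_force: 1.6
```

Call:
move_arm([
  {"jaw": 1, "xyz": [-0.003, -0.01, -0.003], "delta_rot": [0, 0, 0]},
  {"jaw": 1, "xyz": [-0.006, -0.02, -0.006], "delta_rot": [0, 0, 0]},
  {"jaw": 1, "xyz": [-0.009, -0.03, -0.01], "delta_rot": [0, 0, 0]},
  {"jaw": 1, "xyz": [-0.012, -0.04, -0.014], "delta_rot": [0, 0, 0]},
  {"jaw": 1, "xyz": [-0.015, -0.05, -0.018], "delta_rot": [0, 0, 0]},
])

```text
clock: 33.05
eef_pos: [0.4643, 0.2182, 0.2596]
orientation: [[-0.28, -0.96, -0.0], [-0.96, 0.28, 0.0], [-0.0, 0.0, -1.0]]
force: [1.5, 4.1, -2.3]
finger_gap: -0.0002
finger_force: 1.8
```

Call:
move_arm([
  {"jaw": 1, "xyz": [-0.001, -0.004, 0], "delta_rot": [0, 0, 0]},
  {"jaw": 1, "xyz": [-0.001, -0.004, 0], "delta_rot": [0, 0, 0]},
  {"jaw": 1, "xyz": [-0.001, -0.004, 0], "delta_rot": [0, 0, 0]},
  {"jaw": 1, "xyz": [-0.001, -0.004, 0], "delta_rot": [0, 0, 0]},
  {"jaw": 1, "xyz": [-0.001, -0.004, 0], "delta_rot": [0, 0, 0]},
])

```text
clock: 33.55
eef_pos: [0.4638, 0.2152, 0.2602]
orientation: [[-0.28, -0.96, 0.0], [-0.96, 0.28, -0.0], [0.0, -0.0, -1.0]]
force: [-0.2, 0.6, 0.5]
finger_gap: 0.0002
finger_force: 0.0
```

Call:
move_arm([
  {"jaw": 1, "xyz": [0, 0, 0.03], "delta_rot": [0, 0, 0]},
  {"jaw": 1, "xyz": [0, 0, 0.07], "delta_rot": [0, 0, 0]},
  {"jaw": 1, "xyz": [0, -0.04, 0.1], "delta_rot": [0, 0, 0]},
  {"jaw": 1, "xyz": [-0.02, -0.08, 0.12], "delta_rot": [0, 0, 0]},
  {"jaw": 1, "xyz": [-0.03, -0.12, 0.13], "delta_rot": [0, 0, 0]},
])

```text
clock: 34.05
eef_pos: [0.4334, 0.094, 0.3925]
orientation: [[-0.279, -0.96, 0.003], [-0.96, 0.279, 0.001], [-0.002, -0.003, -1.0]]
force: [1.1, -0.4, 0.8]
finger_gap: 0.0001
finger_force: 0.0
```

Call:
move_arm([
  {"jaw": 1, "xyz": [-0.01, -0.04, 0], "delta_rot": [0, 0, 0]},
  {"jaw": 1, "xyz": [-0.02, -0.085, 0], "delta_rot": [0, 0, 0]},
  {"jaw": 1, "xyz": [-0.03, -0.13, 0], "delta_rot": [0, 0, 0]},
  {"jaw": 1, "xyz": [-0.04, -0.17, 0], "delta_rot": [0, 0, 0]},
  {"jaw": 1, "xyz": [-0.05, -0.2, 0], "delta_rot": [0, 0, 0]},
])

```text
clock: 34.55
eef_pos: [0.3829, -0.1069, 0.3904]
orientation: [[-0.281, -0.96, 0.001], [-0.96, 0.281, -0.0], [0.0, -0.001, -1.0]]
force: [-0.8, 0.3, 0.4]
finger_gap: -0.0
finger_force: 0.0
```

Run:
```python
from h import *
c=cam('scene');cv2.imwrite('pics/s4.png',c['img']);teal(c,.062)
s=observe();print(np.round(s['eef_pos'],3),np.round(s['force'],1))
```

```text
px [277.  10.] n 31 at [ 1.353 -0.623] ang 138.5 len [0.018 0.067]
px [459.  32.] n 78 at [ 0.782 -1.142] ang 114.1 len [0.037 0.063]
px [336. 150.] n 35 at [ 0.573 -0.279] ang 84.7 len [0.006 0.078]
px [338. 158.] n 54 at [ 0.543 -0.261] ang 74.6 len [0.024 0.095]
px [362. 174.] n 97 at [ 0.452 -0.278] ang 83.8 len [0.057 0.095]
[ 0.382 -0.109  0.391] [-1.7 -3.3  0. ]
```

View pics/s4.png

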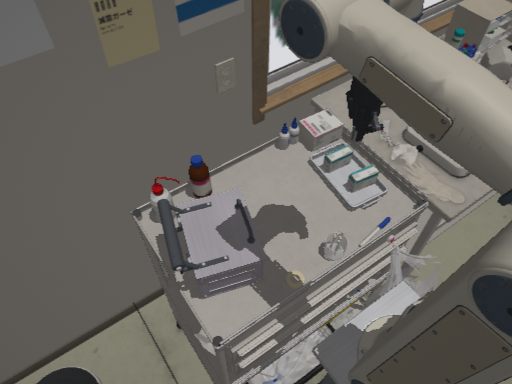

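The lid looks shut and both cartons are in the tray. I'll let it settle, compare with the starting image, and hand in if the lid matches.

Call:
move_arm([
  {"jaw": 1, "xyz": [0, 0, 0], "delta_rot": [0, 0, 0]},
  {"jaw": 1, "xyz": [0, 0, 0], "delta_rot": [0, 0, 0]},
  {"jaw": 1, "xyz": [0, 0, 0], "delta_rot": [0, 0, 0]},
  {"jaw": 1, "xyz": [0, 0, 0], "delta_rot": [0, 0, 0]},
  {"jaw": 1, "xyz": [0, 0, 0], "delta_rot": [0, 0, 0]},
])

```text
clock: 35.1
eef_pos: [0.3839, -0.1044, 0.39]
orientation: [[-0.279, -0.96, -0.0], [-0.96, 0.279, -0.0], [0.0, 0.0, -1.0]]
force: [1.3, 0.7, -0.5]
finger_gap: 0.0001
finger_force: 0.0
```

Run:
```python
from h import *
import pickle
a=pickle.load(open('scene.pkl','rb'))['img'];b=cam('scene')['img']
R=np.s_[185:300,160:268]
ga,gb=[cv2.Canny(x[R],60,150)>0 for x in(a,b)]
k=cv2.dilate(ga.astype(np.uint8),np.ones((3,3)))>0
m=(gb&k).sum()/gb.sum();d=np.abs(a[R].astype(int)-b[R]).mean()
print('edge match',m,'mean diff',d)
if m>.8 and d<12: print(job.close_job())
```

```text
edge match 0.8677510608203678 mean diff 14.060225442834138
```

The edges match the shut lid to within a pixel. The remaining brightness difference comes from the arm's shadow, so I'm handing in.

```bash
python3 -c "
from station import job
print(job.close_job())"
```

```text
the job is handed in; nothing more can be done
None
```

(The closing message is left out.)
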